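# Change the samples in a coating jig

## Robot

A 7-joint arm with a two-finger parallel gripper is mounted at the origin on the work surface. World frame = base frame: x ahead of the robot, y to its left, z up, the work surface at z = 0. Lengths are in m, angles in rad, forces in N, time in s.
With the tool pointing down it reaches from about 0.425 to 0.925 m from the base axis. Payload 6.8 kg.
Tool frame: the origin (TCP) lies between the finger pads; the fingertips stand 14 mm ahead of it and the grasp point (between the pads) lies 5 mm behind it; z points along the fingers, y is the line along which they close (so a half turn about z gives the same grasp; the last joint's range is limited). The gripper opens to 85 mm and grips with 20 to 120 N. Pads are 22 mm wide; open, the fingers measure 114 mm over their backs; the gripper's body (76 mm by 85 mm) begins 54 mm behind the grasp point. The pads swing forward as they close: fully open they stand 13 mm farther back than shut.
Start: joints at [1.175, 0.477, 0.022, 1.555, -0.011, 1.109, -0.083], TCP at [0.192, -0.647, 0.224] pointing down, gripper open.
Joint ranges: [-2.96, 2.96], [-0.34, 2.1], [-1.41, 1.46], [0.24, 2.44], [-1.37, 4.51], [0.17, 1.92], [-2.96, 2.96]. Speed limits (rad/s): [2.39, 2.39, 3.14, 3.14, 3.14, 3.14, 3.14].

## Interface

Orientations are given as a rotation vector (axis times angle).
In Python, from bench import r, imaging gives the robot as it stands.
- The arm moves only by the tool apply_moves, never from a script. Its argument "moves" is a list of rows, each a list of 2 entries, a list of its own where there are three numbers: the shift along the tool's x, y, z in cm, then the turn about the tool's z in rad. In form: [[[tx, ty, tz], roll], ...]. A call has 1 to 10 rows; each row is the pose to reach, as a shift and turn from the pose commanded when the call began, along the tool's axes at that moment; what a row does not reach only later rows make up. A row lasts 1/12 s, in which the tool goes at most 41.7 mm and 7.16 degrees, less where a joint would pass 70% of its speed; a pose out of reach is approached as far as the arm can. A call with a gripper value outside its range is refused whole. "claw" is the opening, from 0 (shut) to 1 (fully open), set as the call begins (left out, the last holds). The fingers move at their own pace and stop on an object; "grip_force" is the grip in N (left out, the last holds). Time passes only in rows, so rows that repeat a pose let the fingers close. It gives the time, the measured TCP pose, the force and the opening at its end, in the units of the state.
- r.get_obs(): the state, without advancing time (a new reading comes with each control period).
- imaging.grab_frame(name): name is "scene" or "top" or "wrist"; returns a dict with "frame" (420x560x3 uint8, blue, green, red), "intrinsics" (3x3 intrinsics, pixels), "T" (4x4, takes a point from camera to world coordinates). Camera axes: x right, y up, looking along -z (the intrinsics and any distortion apply to the point x, -y, -z); pixel columns grow to the right and rows downward; lengths in m; the calibration is good to about 2 mm. A picture is of the moment at which its call begins. There is no depth.
- r.hand_in(): hands the job in, once; it reports no verdict.
The state is a dict: "clock": time; "joints": joint angles; "qvel": joint speeds; "tau": joint torques, N m; "tcp_pos": TCP position; "orientation": TCP orientation; "contact_force": force on the tool from outside, world axes, zero at the start; "moment": the same for the moment, N m; "grip_width": finger opening in m.
Only numpy, scipy, OpenCV 4.12 (cv2) and the standard library are available. Lean on these libraries where they do the work, as an engineer would, in place of code of your own. Each camera call takes 0.05 s, during which the arm holds its last target. There are 200 camera calls.

## Task

Change over the sample jig: pull the black spring knob right out to its stop so that the clamp springs open, move every finished holder (violet glass) from the jig into the blue tray and stand every new holder (white glass) from the rubber mat in a pocket of its own. With all holders upright and seated, press the red lever down until the catch holds it by itself, the knob back home. Leave the bottle and the beaker where they are.

Things in the scene. Friction and masses are not known exactly. Their poses are not given: they have to be found in the camera images.
- jig: Clamping jig: blue base plate 220 x 345 x 12 mm, fixed. Origin on the table; x to its rear, y left along the pocket row, z up; plate spans x -110..110, y -207..137 mm. Rear shaft along y at x 80, z 100 mm. Shut, the steel keeper bar lies about 6 mm over the holders, so none can go in or out; open, it stands up at x about 95, top z 217 mm, leaving the room over the pockets free.
- lever (a joint): Clamp lever with the red pad, hinged on the shaft at jig x 80, y -140, z 100 mm. Rad: 0 = down on its stop, 0.03 = down and held by the catch (the start), 0.9 = fully open. A spring lifts it, 2 to 4 N at the pad. Pressing it down also shuts the keeper bar. From 0.19 to 0.06 rad it forces the catch pin aside (about 10 N at the pad), then the pin snaps back over it; the firm stop at 0 is 5 mm of pad travel further.
- lever_pad (a point): Centre of the upper face of the red pad (50 x 30 x 12 mm, long along the lever), near the lever's free end, 160 mm from the hinge axis. Lever down: jig x about -75, z about 60 mm, face sloping 17 degrees down to the front; lever open: z about 195 mm, sloping 35 degrees up to the front.
- release (a joint): Slide of the black release knob, m: 0 = home, 0.020 = pulled out to its stop, along jig -y. A spring pulls it home with 6 N (home) to 10 N (stop). Its pin is the lever's catch: pulled out more than about 7 mm it frees the lever, which springs open by itself. Let go, it springs home and the lever stays open.
- knob_grip (a point): Centre of the black knob's grip: 16 mm (jig x) x 28 mm (jig y) x 30 mm high, with an end flange on its outer (-y) side, 30 mm wide and 6 mm thick. Home: jig x -50, y -235, z 73 mm. It can be pinched across jig x from above. A grey catch block, top z 91 mm, stands 23 mm inward (+y) of the grip's inner end.
- pocket_1 (a point): Centre of the floor of a jig pocket, 12 mm above the table: 52 x 52 mm inside, with a 6 mm high aluminium rim. Three pockets in a row along jig y, 70 mm apart. Axes as the jig's.
- pocket_2 (a point): Centre of the floor of a jig pocket, 12 mm above the table: 52 x 52 mm inside, with a 6 mm high aluminium rim. Three pockets in a row along jig y, 70 mm apart. Axes as the jig's.
- pocket_3 (a point): Centre of the floor of a jig pocket, 12 mm above the table: 52 x 52 mm inside, with a 6 mm high aluminium rim. Three pockets in a row along jig y, 70 mm apart. Axes as the jig's.
- tray: Blue tray for finished holders, 120 (x) x 200 (y) x 18 mm, walls and floor 4 mm thick, open on top, fixed. Origin at the centre of its underside.
- done_1_c (a point): A loose sample holder, finished: violet coated glass. Aluminium: round foot 44 mm across, 12 mm high, then a plain post 30 mm across up to 60 mm, where the glass disc is the top face. About 0.09 kg. The point is its centre, 30 mm above its underside; z is up. Grip it by the post, above the foot. May be absent (None). Starts in a jig pocket.
- done_2_c (a point): A loose sample holder, finished: violet coated glass. Aluminium: round foot 44 mm across, 12 mm high, then a plain post 30 mm across up to 60 mm, where the glass disc is the top face. About 0.09 kg. The point is its centre, 30 mm above its underside; z is up. Grip it by the post, above the foot. May be absent (None). Starts in a jig pocket.
- done_3_c (a point): A loose sample holder, finished: violet coated glass. Aluminium: round foot 44 mm across, 12 mm high, then a plain post 30 mm across up to 60 mm, where the glass disc is the top face. About 0.09 kg. The point is its centre, 30 mm above its underside; z is up. Grip it by the post, above the foot. May be absent (None). Starts in a jig pocket.
- new_1_c (a point): A loose sample holder, new: bare glass, almost white. Aluminium: round foot 44 mm across, 12 mm high, then a plain post 30 mm across up to 60 mm, where the glass disc is the top face. About 0.09 kg. The point is its centre, 30 mm above its underside; z is up. Grip it by the post, above the foot. May be absent (None). Starts on the black rubber mat (120 x 220 x 3 mm).
- new_2_c (a point): A loose sample holder, new: bare glass, almost white. Aluminium: round foot 44 mm across, 12 mm high, then a plain post 30 mm across up to 60 mm, where the glass disc is the top face. About 0.09 kg. The point is its centre, 30 mm above its underside; z is up. Grip it by the post, above the foot. May be absent (None). Starts on the black rubber mat (120 x 220 x 3 mm).
- new_3_c (a point): A loose sample holder, new: bare glass, almost white. Aluminium: round foot 44 mm across, 12 mm high, then a plain post 30 mm across up to 60 mm, where the glass disc is the top face. About 0.09 kg. The point is its centre, 30 mm above its underside; z is up. Grip it by the post, above the foot. May be absent (None). Starts on the black rubber mat (120 x 220 x 3 mm).
- solvent: Amber bottle, 60 mm across, 150 mm high, loose; a bystander. Origin at the centre of its underside.
- beaker: White ceramic beaker, 64 mm across, 85 mm high, loose; a bystander. Origin at the centre of its underside.

How it is judged:
By the outcome, as a careful person would: the job done as asked, in the order asked, and still so for the second after the job is handed in, with the robot touching nothing.
Of done_1, done_2, done_3 only 2 to 3 are there at a start; the rules pass over those that are not, and their reading is None.
Of new_1, new_2, new_3 only 2 to 3 are there at a start; the rules pass over those that are not, and their reading is None.
At some moment in a run one of new_1, new_2, new_3 may be knocked a few centimetres aside while the robot is not near it.
It also fails if it takes over 210 s, if anything falls off the work surface, if the arm or the gripper's body presses on something with over 40 N, if the wrist force passes 120 N, or if a joint passes its speed limit or range.

## Working session

There is one attempt and no reset: what is moved stays moved. The work goes in short steps, Python scripts to look and compute and a tool call to move; the robot and the scene stay as the last step left them, time stands still between calls to the robot, and variables do not carry over. Pictures are saved under pics/ and viewed, on a budget of 14 in all, crops included, one or two more only if the job needs it, and the job is handed in when it is done.

Besides the shell and the picture viewer there is one more tool, called after "Emit:" as name([rows], argument=value, ...), one row to a line, values as JSON. apply_moves: Moves the arm, as the interface text tells. Its arguments: {"type":"object","properties":{"moves":{"type":"array","items":{"type":"array"}},"claw":{"type":"number"},"grip_force":{"type":"number"}},"required":["moves"]}

```bash
mkdir -p pics; ls; python3 - <<'E'
from bench import r, imaging
import cv2
o=r.get_obs(); print(o)
for n in("top","scene"):
    f=imaging.grab_frame(n); cv2.imwrite(f"pics/{n}0.png",f["frame"]); print(n,f["intrinsics"],f["T"], [k for k in f])
E
```

```text
pics
{'clock': 0.0, 'joints': array([ 1.17488926,  0.47782578,  0.02237122,  1.55644259, -0.01153503,
        1.10933369, -0.08306902]), 'qvel': array([ 0.00031435, -0.00012644,  0.00020987,  0.0009685 ,  0.00158387,
       -0.00016436,  0.00043618]), 'tau': array([-8.43257221e-04, -5.96445465e+01,  1.60794664e+00, -2.81196481e+01,
        1.26046519e-02,  9.39540449e-03, -1.49475005e-05]), 'tcp_pos': array([ 0.19139942, -0.64665399,  0.22261287]), 'orientation': array([-3.10729748e+00, -4.50277828e-01,  6.15413387e-04]), 'contact_force': array([-0.30782735,  0.29452254, -0.03105446]), 'moment': array([ 0.01593265, -0.0332744 , -0.03182729]), 'grip_width': 0.08560698015975657}
top [[439.8382995    0.         280.18185756]
 [  0.         439.8382995  207.46035327]
 [  0.           0.           1.        ]] [[-0.02625397  0.99001472 -0.13849758  0.45276192]
 [-0.99927333 -0.02982049 -0.02373927 -0.03249425]
 [-0.0276323   0.13777368  0.99007821  1.21117228]
 [ 0.          0.          0.          1.        ]] ['frame', 'intrinsics', 'T']
scene [[485.36673478   0.         279.34916382]
 [  0.         485.36673478 201.56914609]
 [  0.           0.           1.        ]] [[-0.57451809 -0.62576587  0.52758511  1.12087986]
 [ 0.8184843  -0.43646086  0.37361125  0.37219873]
 [-0.00352292  0.64646655  0.7629342   0.89054272]
 [ 0.          0.          0.          1.        ]] ['frame', 'intrinsics', 'T']
```

View pics/top0.png

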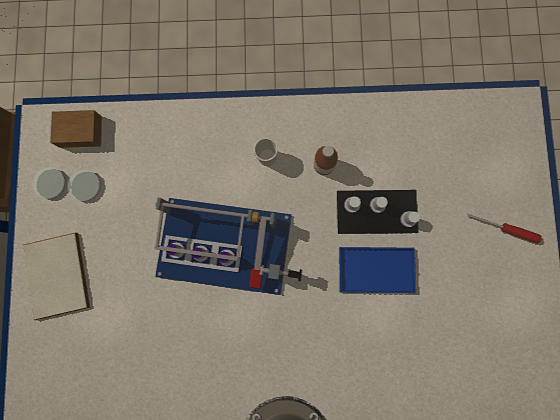

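View pics/scene0.png

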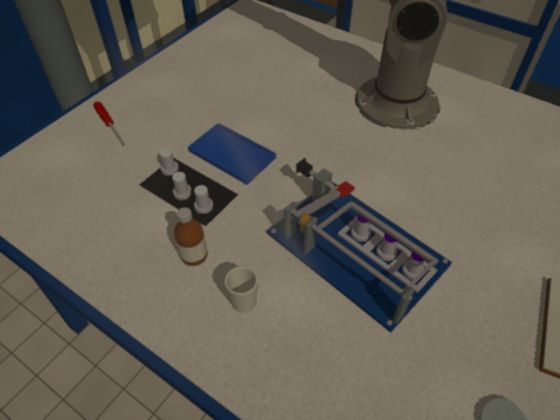

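The top view shows the jig around (225,247) with three violet holders at (176,248), (201,253) and (227,257). The keeper bar is over them, the red pad is at (256,278) and the knob at (296,274). Three white holders stand on the mat at (353,204), (379,204) and (410,219), and the tray is at (378,271). The scene view agrees. The gripper isn't visible, so I'll check its projection and the jig frame next.

```bash
cat > h.py <<'E'
import numpy as np, cv2
from scipy.spatial.transform import Rotation as R
from bench import r, imaging
def grab(n,save=None):
    f=imaging.grab_frame(n)
    if save: cv2.imwrite(f"pics/{save}.png",f["frame"])
    return f
def proj(f,p):
    p=np.atleast_2d(p); c=(p-f["T"][:3,3])@f["T"][:3,:3]
    c=c*[1,-1,-1]; q=c@f["intrinsics"].T; return q[:,:2]/q[:,2:]
def ray(f,uv):
    uv=np.atleast_2d(uv).astype(float); d=np.c_[uv,np.ones(len(uv))]@np.linalg.inv(f["intrinsics"]).T
    return (d*[1,-1,-1])@f["T"][:3,:3].T
def onplane(f,uv,z):
    d=ray(f,uv); o=f["T"][:3,3]; return o+d*((z-o[2])/d[:,2])[:,None]
def blobs(m,amin=30):
    n,l,s,c=cv2.connectedComponentsWithStats(m.astype(np.uint8))
    return [(c[i].round(1),s[i]) for i in range(1,n) if s[i,4]>=amin]
def tool(p,pos=None,ori=None):  # world vector/points -> shift in tool axes, cm
    o=r.get_obs(); return R.from_rotvec(o["orientation"]).inv().apply(np.array(p)-o["tcp_pos"])*100
E
python3 - <<'E'
from h import *
o=r.get_obs(); Rm=R.from_rotvec(o["orientation"]).as_matrix(); print(Rm.round(3))
for n in("top","scene","wrist"):
    f=grab(n,n+"1"); print(n,proj(f,[o["tcp_pos"],[0,0,0]]).round(0)); 
    if n=="wrist": print(Rm.T@(f["T"][:3,3]-o["tcp_pos"]),(Rm.T@f["T"][:3,:3]).round(2)); continue
    hsv=cv2.cvtColor(f["frame"],cv2.COLOR_BGR2HSV); H,S,V=cv2.split(hsv)
    for nm,m in dict(violet=(H>125)&(H<165)&(S>80),blue=(H>105)&(H<125)&(S>120)&(V>50),red=((H<6)|(H>174))&(S>150)&(V>80),black=(V<45)).items():
        for c,s in blobs(m,20): print(nm,c,s)
        
        if nm=="blue":
            for c in cv2.findContours(m.astype(np.uint8),0,2)[0]:
                if cv2.contourArea(c)>1000:
                    b=cv2.boxPoints(cv2.minAreaRect(c)); print("box",b.round(0).tolist(), onplane(f,b,.012).round(3).tolist())
E
```

```text
[[ 0.959  0.284 -0.001]
 [ 0.284 -0.959  0.002]
 [-0.    -0.002 -1.   ]]
top [[587. 386.]
 [285. 446.]]
violet [171.8 245.6] [167 244  10   4  29]
violet [197. 249.] [193 247   9   5  31]
violet [170.1 252.6] [166 251  10   4  28]
violet [224.  253.1] [219 251  10   5  26]
violet [195.7 256.2] [192 255   9   4  24]
violet [222.7 260.2] [218 258  11   5  32]
blue [512.   83.7] [477  80  62   8 171]
blue [460.5  83.1] [446  83  30   2  30]
blue [405.  85.] [395  85  21   1  21]
blue [433.  84.] [422  84  23   1  23]
blue [349.4  87.1] [338  87  25   2  27]
blue [376.3  86.2] [364  86  27   2  29]
blue [551.7 165.4] [541  87  19 167 621]
blue [295.  89.] [283  89  25   1  25]
blue [321.  88.] [311  88  21   1  21]
blue [131.6  97.2] [  23   90  255   15 1269]
blue [363.1  91.3] [339  90  48   3  55]
blue [322.2  92.8] [312  92  19   2  23]
blue [  9.1 258.3] [   0  105   21  315 1679]
blue [228.1 208.3] [169 198 122  25 512]
blue [217.4 216.5] [187 210  54  13 282]
blue [176.5 227.5] [161 214  33  32 525]
blue [245.6 221.4] [244 218   6   7  22]
blue [217.4 232.8] [195 222  45  23 729]

[... 3776 characters left out ...]
 [374  33  51  70 423]
black [159.1  43.2] [156  39   7   9  41]
black [39.7 58.2] [35 49 10 21 35]
black [101.3  80.8] [97 76 10 11 74]
black [542.9  91.7] [524  80  36  26 533]
black [303.7 167.6] [297 159  15  18 151]
black [189.8 191.5] [ 141  160   96   65 1888]
black [306.  202.1] [298 197  16  12  53]
black [324.2 210. ] [312 204  26  13 100]
black [345.8 218.1] [340 214  13  11  87]
black [371.4 289.7] [315 244  83  78 742]
black [385.2 272.6] [382 270   8   6  30]
black [542.3 345.3] [541 333   3  24  31]
black [208.9 412.9] [199 406  20  14  45]
wrist [[ 281.  267.]
 [-391.  169.]]
[ 0.07278847 -0.00072762 -0.15016924] [[ 0.    0.96  0.29]
 [ 1.   -0.   -0.  ]
 [-0.    0.29 -0.96]]
```

```bash
python3 -c "
import cv2;a=cv2.imread('pics/top0.png')[185:310,145:430];cv2.imwrite('pics/c0.png',cv2.resize(a,None,fx=2.8,fy=2.8,interpolation=2))"
```

```text
(no output)
```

View pics/c0.png

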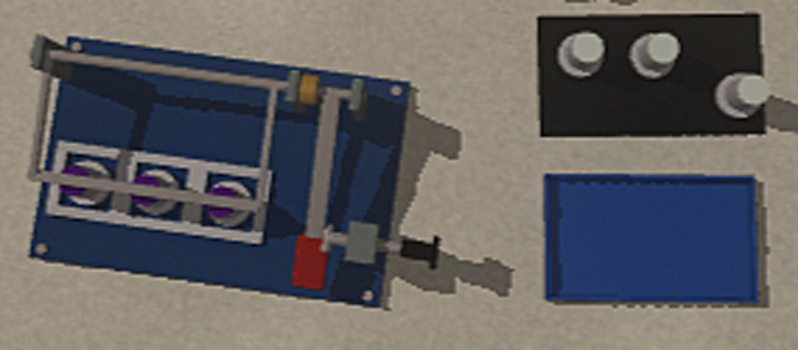

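The enlarged view shows the plate corners at crop (68,37), (410,82), (388,308) and (30,258). The knob is at (420,250) with its flange at (435,252), and the white tops are at about (588,45), (660,47) and (755,92). Next I'll fit the poses.

```bash
cat >> h.py <<'E'
def fit2(P,Q): # P model, Q world (2D) -> yaw,t
    A=P-P.mean(0);B=Q-Q.mean(0); a=np.arctan2((A[:,0]*B[:,1]-A[:,1]*B[:,0]).sum(),(A*B).sum())
    M=np.array([[np.cos(a),-np.sin(a)],[np.sin(a),np.cos(a)]]); t=Q.mean(0)-M@P.mean(0)
    return a,t,Q-(P@M.T+t)
def tri(f1,u1,f2,u2):
    d1=ray(f1,u1)[0];d2=ray(f2,u2)[0];o1=f1["T"][:3,3];o2=f2["T"][:3,3]
    s=np.linalg.lstsq(np.c_[d1,-d2],o2-o1,rcond=None)[0]; a=o1+d1*s[0];b=o2+d2*s[1]; return (a+b)/2,np.linalg.norm(a-b)
E
python3 - <<'E'
from h import *
t=grab("top");s=grab("scene")
P=np.array([[110,137],[110,-207],[-110,-207],[-110,137]])/1e3
c=np.array([[68,37],[410,82],[388,308],[30,258]])/2.8+[145,185]-.3
Q=onplane(t,c,.012); a,tt,res=fit2(P,Q[:,:2]); print("jig top",a,tt,(res*1e3).round(1).tolist())
C=np.cos(a);S=np.sin(a)
J=lambda x,y,z:np.array([C*x-S*y+tt[0],S*x+C*y+tt[1],z])
for nm,p in dict(knob=(-.05,-.235,.073),pad=(-.075,-.14,.06),p=(0,0,.072),pl=(0,.07,.072),pr=(0,-.07,.072)).items():
    w=J(*p); print(nm,w.round(3),proj(t,w).round(1),proj(s,w).round(1))
print("pad tri",tri(t,[255,278.6],s,[344.7,188.6])," knob tri",tri(t,[294.8,274.4],s,[303.7,167.6]))
# white tops
for n,f,(x0,x1,y0,y1) in(("top",t,(330,425,185,240)),("scene",s,(135,240,140,225))):
    hsv=cv2.cvtColor(f["frame"],cv2.COLOR_BGR2HSV); m=np.zeros(hsv.shape[:2],bool); 
    sub=hsv[y0:y1,x0:x1]; 
    for th in (150,170,185):
        m[:]=0; m[y0:y1,x0:x1]=(sub[...,2]>th)&(sub[...,1]<60)
        for c,st in blobs(m,15): print(n,th,c,st.tolist(),onplane(f,c,.063).round(3).tolist())
E
```

```text
jig top -0.15624598864974154 [0.5262076 0.1860136] [[0.4, 0.6], [-1.1, 2.3], [-1.0, -4.5], [1.7, 1.6]]
knob [ 0.44  -0.038  0.073] [[294.9 273.5]] [[304.1 168.9]]
pad [0.43  0.059 0.06 ] [[257.2 278.3]] [[341.9 187.8]]
p [0.526 0.186 0.072] [[207.5 242.4]] [[371.9 238.1]]
pl [0.537 0.255 0.072] [[181.1 238.9]] [[399.9 257.6]]
pr [0.515 0.117 0.072] [[234.1 245.8]] [[345.6 219.7]]
pad tri (array([0.42956495, 0.0656713 , 0.06041612]), np.float64(0.0011715314451305786))  knob tri (array([ 0.43874367, -0.03905703,  0.07543126]), np.float64(0.002401969469454376))
top 150 [371.5 208.4] [330, 185, 95, 55, 833] [[0.604, -0.244, 0.063]]
top 150 [354.4 201.3] [350, 197, 10, 10, 85] [[0.624, -0.201, 0.063]]
top 150 [381.4 201.6] [377, 197, 10, 10, 82] [[0.621, -0.271, 0.063]]
```

```bash
cat >> h.py <<'E'
def go(*targets):
    o=r.get_obs(); x=R.from_rotvec(o["orientation"]).as_matrix()[:,0]
    print("t",round(o["clock"],2),"tcp",o["tcp_pos"].round(4),"xang",round(np.arctan2(x[1],x[0]),3),"w",round(o["grip_width"],4),"F",o["contact_force"].round(1),"q",o["joints"].round(2))
    for p in targets: print("->",p,"shift cm",tool(p).round(2))
E
python3 - <<'E'
from h import *
t=grab("top");s=grab("scene")
for a,b in zip([(171,249.1),(196.4,252.6),(223.3,256.6)],[(361.9,218.9),(388.9,238),(416.5,256.9)][::-1]):
    print(tri(t,a,s,b),onplane(s,b,.072))
go([.46,-.28,.22],[.44,-.04,.22])
print(onplane(t,[413.6,217.9],.063))
E
```

```text
(array([0.51207327, 0.28199888, 0.06694123]), np.float64(0.0019369742816589522)) [[0.51638117 0.28173261 0.072     ]]
(array([0.50133306, 0.21502011, 0.06698525]), np.float64(0.002629167648797451)) [[0.5058643  0.21487641 0.072     ]]
(array([0.4891935 , 0.14454995, 0.06757553]), np.float64(0.0030605250961424357)) [[0.49345324 0.14449816 0.072     ]]
t 0.45 tcp [ 0.1916 -0.6472  0.2236] xang 0.288 w 0.0856 F [-0.6 -0.3 -0.1] q [ 1.17  0.48  0.02  1.56 -0.01  1.11 -0.08]
-> [0.46, -0.28, 0.22] shift cm [ 36.16 -27.6    0.36]
-> [0.44, -0.04, 0.22] shift cm [ 41.05 -51.18   0.36]
[[ 0.57544503 -0.3518994   0.063     ]]
```

Emit:
apply_moves([
  [[3,-2.3,0],-0.1],
  [[6.5,-5,0],-0.2],
  [[10,-7.6,0],-0.3],
  [[13.3,-10.1,0],-0.4],
  [[16.6,-12.6,0],-0.5],
  [[19.9,-15.1,0],-0.6],
  [[23.2,-17.6,0],-0.7],
  [[26.5,-20.1,0],-0.8],
  [[29.8,-22.6,0],-0.9],
  [[32,-24.5,0],-1.0],
], claw=1)

```text
clock: 1.28
tcp_pos: [0.4312, -0.3183, 0.2241]
orientation: [2.505, 1.895, 0.002]
contact_force: [1.1, 0.8, -0.7]
grip_width: 0.0855
```

```bash
python3 -c "
from h import *
go([.44,-.04,.22])"
```

```text
t 1.28 tcp [ 0.4312 -0.3183  0.2241] xang 1.295 w 0.0855 F [ 1.1  0.8 -0.7] q [ 0.8   0.27 -0.34  1.87  0.1   1.02  0.15]
-> [0.44, -0.04, 0.22] shift cm [27.02 -6.71  0.42]
```

Emit:
apply_moves([
  [[3.5,-0.9,0],-0.03],
  [[7.2,-1.8,0],-0.06],
  [[11,-2.7,0],-0.1],
  [[14.8,-3.7,0],-0.12],
  [[18.5,-4.6,0],-0.12],
  [[22,-5.5,0.2],-0.12],
  [[25,-6.2,0.4],-0.12],
  [[26.5,-6.6,0.4],-0.12],
  [[27,-6.7,0.4],-0.12],
  [[27,-6.7,0.4],-0.12],
])

```text
clock: 2.12
tcp_pos: [0.4402, -0.0426, 0.2199]
orientation: [2.392, 2.036, 0.001]
contact_force: [-0.6, -0.5, 0.8]
grip_width: 0.0854
```

```bash
python3 -c "
from h import *
go([.439,-.039,.07])
f=grab('wrist','w2')
print(proj(f,[[.439,-.039,.088],[.43,.0625,.06]]))
"
```

```text
t 2.12 tcp [ 0.4402 -0.0426  0.2199] xang 1.41 w 0.0854 F [-0.6 -0.5  0.8] q [ 0.48  0.14 -0.56  2.06  0.09  0.97 -0.29]
-> [0.439, -0.039, 0.07] shift cm [ 0.34 -0.18 14.99]
[[277.72128921 188.85588666]
 [244.93670985  54.69080988]]
```

View pics/w2.png

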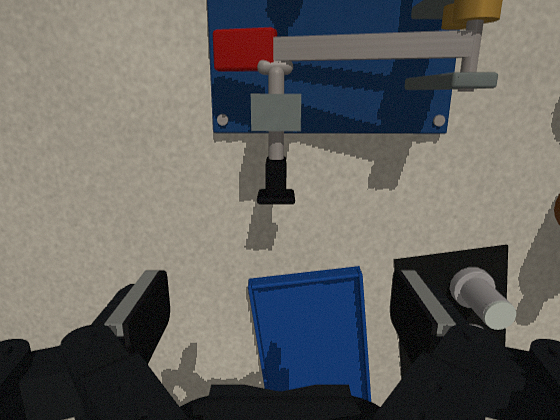

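The wrist view shows the black grip at about cols 266–287, rows 158–190, with its flange at rows 190–203. The grip centre is near (276,175), further in than predicted.

```bash
python3 -c "
from h import *
f=grab('wrist'); k=onplane(f,[[276,158],[276.5,191],[276,174.5],[276,203],[222,120],[439,121]],.088); print(k.round(4))
b=onplane(f,[[222,120],[439,121]],.012); print(b.round(4),np.arctan2(*(b[1]-b[0])[1::-1]))
go(k[2]*[1,1,0]+[0,0,.07])
"
```

```text
[[ 0.4415 -0.0167  0.088 ]
 [ 0.4377 -0.042   0.088 ]
 [ 0.4394 -0.0292  0.088 ]
 [ 0.4357 -0.0514  0.088 ]
 [ 0.4072  0.0171  0.088 ]
 [ 0.5634 -0.0092  0.088 ]]
[[ 0.3952  0.014   0.012 ]
 [ 0.5936 -0.0194  0.012 ]] -0.1670357650829254
t 2.22 tcp [ 0.44   -0.0449  0.2197] xang 1.406 w 0.0855 F [-0.2 -0.3 -0.6] q [ 0.48  0.14 -0.56  2.06  0.09  0.97 -0.29]
-> [ 0.43942753 -0.02917997  0.07      ] shift cm [ 1.55 -0.32 14.96]
```

Emit:
apply_moves([
  [[0.5,-0.1,3],0],
  [[1.0,-0.2,6],0],
  [[1.4,-0.3,9],0],
  [[1.4,-0.3,11.5],0],
  [[1.4,-0.3,13.5],0],
  [[1.4,-0.3,14.6],0],
  [[1.4,-0.3,15],0],
  [[1.4,-0.3,15],0],
], claw=0.5)

```text
clock: 2.88
tcp_pos: [0.4391, -0.0302, 0.0691]
orientation: [-2.396, -2.031, 0.002]
contact_force: [0.0, 0.5, 1.0]
grip_width: 0.0428
```

Emit:
apply_moves([
  [[0,0,0],0],
  [[0,0,0],0],
  [[0,0,0],0],
  [[0,0,0],0],
  [[0,0,0],0],
  [[0,0,0],0],
  [[0,0,0],0],
  [[0,0,0],0],
], claw=0, grip_force=70)

```text
clock: 3.55
tcp_pos: [0.4395, -0.0295, 0.0709]
orientation: [2.394, 2.032, 0.0]
contact_force: [-4.7, 0.4, 6.9]
grip_width: 0.0137
```

Emit:
apply_moves([
  [[-0.3,0,0],0],
  [[-0.6,0,0],0],
  [[-0.9,0,0],0],
  [[-1.2,0,0],0],
  [[-1.5,0,0],0],
  [[-1.8,0,0],0],
  [[-2.0,0,0],0],
  [[-2.1,0,0],0],
  [[-2.1,0,0],0],
  [[-2.1,0,0],0],
])

```text
clock: 4.38
tcp_pos: [0.4366, -0.0471, 0.0709]
orientation: [-2.393, -2.035, -0.005]
contact_force: [-2.5, 9.6, 5.6]
grip_width: 0.0136
```

```bash
python3 -c "
from h import *
go(); grab('top','t3')
"
```

```text
t 4.38 tcp [ 0.4366 -0.0471  0.0709] xang 1.41 w 0.0136 F [-2.5  9.6  5.6] q [ 0.4   0.37 -0.5   2.2   0.3   0.63 -0.48]
```

View pics/t3.png

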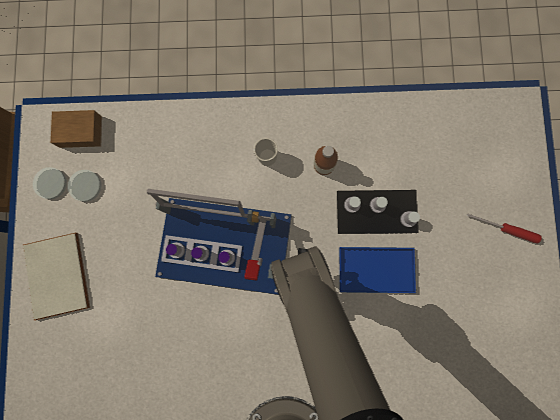

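The clamp is open: the bar stands at the rear and the holders are free. The TCP moved about 18 mm, so I'll pull a little further to reach the stop.

Emit:
apply_moves([
  [[-0.2,0,0],0],
  [[-0.4,0,0],0],
  [[-0.5,0,0],0],
  [[-0.6,0,0],0],
  [[-0.6,0,0],0],
  [[-0.6,0,0],0],
])

```text
clock: 4.93
tcp_pos: [0.4363, -0.0494, 0.0709]
orientation: [-2.388, -2.037, -0.011]
contact_force: [-2.0, 20.4, 3.7]
grip_width: 0.0137
```

Emit:
apply_moves([
  [[0.5,0,0],0],
  [[1.0,0,0],0],
  [[1.5,0,0],0],
  [[2.0,0,0],0],
  [[2.4,0,0],0],
  [[2.6,0,0],0],
  [[2.6,0,0],0],
])

```text
clock: 5.52
tcp_pos: [0.4395, -0.0295, 0.0709]
orientation: [2.394, 2.033, 0.001]
contact_force: [-2.3, 2.3, 6.6]
grip_width: 0.0136
```

Emit:
apply_moves([
  [[0,0,0],0],
  [[0,0,0],0],
  [[0,0,0],0],
  [[0,0,-3],0],
  [[0,0,-6],0],
  [[0,0,-9.5],0],
  [[0,0,-13],0],
  [[0,0,-16],0],
  [[0,0,-18],0],
  [[0,0,-18],0],
], claw=0.6, grip_force=40)

```text
clock: 6.35
tcp_pos: [0.4419, -0.0303, 0.2542]
orientation: [2.391, 2.028, 0.009]
contact_force: [0.6, -0.6, -0.7]
grip_width: 0.0514
```

```bash
cat >> h.py <<'E'
def violets(f,z=.072,save=None):
    H,S,V=cv2.split(cv2.cvtColor(f["frame"],cv2.COLOR_BGR2HSV))
    m=((H>125)&(H<165)&(S>80)).astype(np.uint8)
    for c,s in blobs(m,25): print("violet",c,s.tolist(),onplane(f,np.array(c),z).round(4).tolist())
E
python3 -c "
from h import *
go(); t=grab('top','t4'); violets(t)
s=grab('scene'); violets(s)
"
```

```text
t 6.35 tcp [ 0.4419 -0.0303  0.2542] xang 1.407 w 0.0514 F [ 0.6 -0.6 -0.7] q [ 0.49  0.09 -0.59  2.02  0.06  1.04 -0.29]
violet [171.  249.1] [166, 244, 11, 11, 100] [[0.5114, 0.2815, 0.072]]
violet [196.3 252.4] [191, 247, 12, 12, 103] [[0.5011, 0.2154, 0.072]]
violet [223.4 256.8] [218, 251, 12, 12, 107] [[0.4878, 0.145, 0.072]]
violet [363.5 217.1] [357, 212, 14, 11, 123] [[0.4871, 0.1449, 0.072]]
violet [390.6 236.4] [384, 231, 14, 12, 138] [[0.5001, 0.2159, 0.072]]
violet [418.  254.9] [411, 249, 15, 13, 150] [[0.5102, 0.2822, 0.072]]
```

The violet tops agree across the two views, to within about 1 mm: (0.511,0.282), (0.5005,0.2157) and (0.4875,0.145).

```bash
python3 -c "
from h import *
go([.4875,.145,.26],[.4875,.145,.047])
t=grab('top')
H,S,V=cv2.split(cv2.cvtColor(t['frame'],cv2.COLOR_BGR2HSV))
m=(S<60)&(V>120); m[:, :155]=0; m[:235]=0;m[275:]=0;m[:,245:]=0
for c,s in blobs(m,20): print(c,s.tolist())
"
```

```text
t 6.45 tcp [ 0.4395 -0.0306  0.2502] xang 1.407 w 0.0513 F [-0.7  0.9 -1.2] q [ 0.49  0.1  -0.59  2.02  0.06  1.04 -0.29]
-> [0.4875, 0.145, 0.26] shift cm [18.1   1.88 -0.98]
-> [0.4875, 0.145, 0.047] shift cm [18.11  1.83 20.32]
[157.  248.3] [155, 235, 7, 39, 152]
[200.3 252.1] [162, 235, 80, 37, 689]
[202.  247.1] [197, 246, 10, 4, 22]
[228.1 251.2] [222, 250, 12, 5, 22]
```

Emit:
apply_moves([
  [[2.5,0.2,-1],0],
  [[6,0.6,-1],0],
  [[9.8,1,-1],0],
  [[13.4,1.4,-1],0],
  [[16.5,1.7,-1],0],
  [[18.1,1.9,0],0],
  [[18.1,1.9,1],0],
  [[18.1,1.9,2],0],
  [[18.1,1.9,2],0],
], claw=0.8)

```text
clock: 7.25
tcp_pos: [0.4852, 0.1433, 0.2261]
orientation: [-2.394, -2.031, 0.009]
contact_force: [-0.9, -0.5, 0.2]
grip_width: 0.0684
```

```bash
python3 -c "
from h import *
f=grab('wrist','w5'); go([.4875,.145,.047]); violets(f)
"
```

```text
t 7.3 tcp [0.4859 0.1433 0.2274] xang 1.406 w 0.0682 F [0.5 0.5 0.2] q [ 0.19  0.27 -0.7   1.91  0.2   1.04 -0.76]
-> [0.4875, 0.145, 0.047] shift cm [ 0.24  0.21 18.04]
violet [283.6   5.4] [266, 0, 37, 14, 389] [[0.5087, 0.2757, 0.072]]
violet [284.   88.8] [266, 70, 37, 39, 1154] [[0.4998, 0.2186, 0.072]]
violet [282.3 180. ] [265, 163, 35, 35, 966] [[0.487, 0.148, 0.072]]
```

View pics/w5.png

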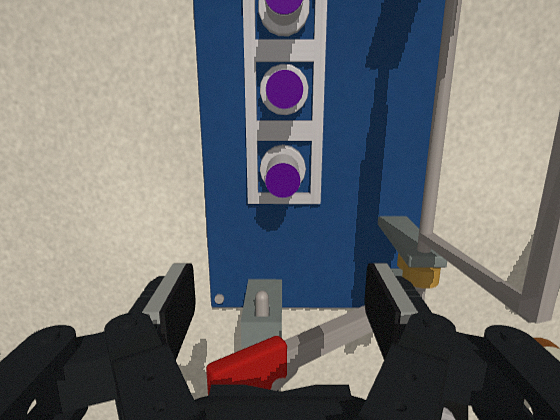

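The wrist view shows the three violet tops at (282,180), (284,89) and (284,5). The pocket interiors are centred near (284.5,167.5) and (284.5,90.5).

```bash
python3 -c "
from h import *
f=grab('wrist')
k=onplane(f,[[284.7,167.5],[284.5,90.5]],.018); print(k, np.linalg.norm(k[1]-k[0]))
G=cv2.split(cv2.cvtColor(f['frame'],cv2.COLOR_BGR2HSV)); m=((G[1]>120)&(G[0]>100)).astype(np.uint8)
H,S,V=G
print([ (y,np.flatnonzero(S[y,240:330]<70)[[0,-1]]+240) for y in (50,130,199)])
print('col284',[(y,S[y,300],V[y,300]) for y in range(36,210,2) ])
go([.4875,.1465,.047])
"
```

```text
[[0.49022032 0.14741749 0.018     ]
 [0.50137724 0.2175492  0.018     ]] 0.0710136166804851
[(50, array([243, 323])), (130, array([245, 321])), (199, array([247, 319]))]
col284 [(36, np.uint8(179), np.uint8(77)), (38, np.uint8(214), np.uint8(99)), (40, np.uint8(21), np.uint8(203)), (42, np.uint8(15), np.uint8(185)), (44, np.uint8(11), np.uint8(182)), (46, np.uint8(12), np.uint8(186)), (48, np.uint8(13), np.uint8(183)), (50, np.uint8(8), np.uint8(181)), (52, np.uint8(15), np.uint8(185)), (54, np.uint8(8), np.uint8(182)), (56, np.uint8(12), np.uint8(184)), (58, np.uint8(11), np.uint8(183)), (60, np.uint8(15), np.uint8(192)), (62, np.uint8(127), np.uint8(56)), (64, np.uint8(162), np.uint8(66)), (66, np.uint8(178), np.uint8(63)), (68, np.uint8(191), np.uint8(108)), (70, np.uint8(213), np.uint8(96)), (72, np.uint8(0), np.uint8(145)), (74, np.uint8(16), np.uint8(197)), (76, np.uint8(10), np.uint8(186)), (78, np.uint8(16), np.uint8(190)), (80, np.uint8(17), np.uint8(191)), (82, np.uint8(117), np.uint8(135)), (84, np.uint8(255), np.uint8(111)), (86, np.uint8(241), np.uint8(113)), (88, np.uin
[... 1666 characters left out ...]
, np.uint8(159)), (182, np.uint8(165), np.uint8(74)), (184, np.uint8(179), np.uint8(100)), (186, np.uint8(177), np.uint8(101)), (188, np.uint8(178), np.uint8(103)), (190, np.uint8(194), np.uint8(96)), (192, np.uint8(33), np.uint8(122)), (194, np.uint8(13), np.uint8(173)), (196, np.uint8(13), np.uint8(175)), (198, np.uint8(17), np.uint8(175)), (200, np.uint8(16), np.uint8(177)), (202, np.uint8(18), np.uint8(186)), (204, np.uint8(255), np.uint8(53)), (206, np.uint8(184), np.uint8(79)), (208, np.uint8(170), np.uint8(102))]
t 7.35 tcp [0.4865 0.1436 0.2285] xang 1.406 w 0.0684 F [ 0.2 -0.   0.1] q [ 0.19  0.27 -0.7   1.91  0.2   1.04 -0.76]
-> [0.4875, 0.1465, 0.047] shift cm [ 0.34  0.09 18.15]
```

Emit:
apply_moves([
  [[0.2,0.2,3],0],
  [[0.3,0.2,6.5],0],
  [[0.3,0.2,10],0],
  [[0.3,0.2,13.5],0],
  [[0.3,0.2,16],0],
  [[0.3,0.2,17.5],0],
  [[0.3,0.2,18],0],
  [[0.3,0.2,18],0],
])

```text
clock: 8.02
tcp_pos: [0.4894, 0.1468, 0.049]
orientation: [-2.396, -2.031, 0.003]
contact_force: [0.5, 0.2, 1.3]
grip_width: 0.068
```

Emit:
apply_moves([
  [[0,0,0],0],
  [[0,0,0],0],
  [[0,0,0],0],
  [[0,0,0],0],
  [[0,0,0],0],
  [[0,0,0],0],
  [[0,0,-1],0],
  [[0,0,-3],0],
  [[0,0,-6],0],
  [[0,0,-9],0],
], claw=0.1, grip_force=40)

```text
clock: 8.85
tcp_pos: [0.4889, 0.1478, 0.1409]
orientation: [-2.394, -2.033, 0.002]
contact_force: [0.4, 0.3, 0.6]
grip_width: 0.0281
```

```bash
python3 -c "
from h import *
go([.488,.147,.285],[.46,-.1,.285],[.445,-.32,.285],[.445,-.32,.044])
"
```

```text
t 8.85 tcp [0.4889 0.1478 0.1409] xang 1.408 w 0.0281 F [0.4 0.3 0.6] q [ 0.13  0.39 -0.66  1.99  0.31  0.87 -0.86]
-> [0.488, 0.147, 0.285] shift cm [ -0.1   -0.1  -14.41]
-> [0.46, -0.1, 0.285] shift cm [-24.93   1.14 -14.4 ]
-> [0.445, -0.32, 0.285] shift cm [-46.88   3.22 -14.39]
-> [0.445, -0.32, 0.044] shift cm [-46.87   3.25   9.71]
```

Emit:
apply_moves([
  [[0,0,-4],0],
  [[0,0,-8],0],
  [[-0.5,0,-12],0],
  [[-3,0.1,-14.4],0],
  [[-6.8,0.3,-14.4],0],
  [[-10.7,0.5,-14.4],0],
  [[-14.7,0.7,-14.4],0],
  [[-18.7,0.9,-14.4],0],
  [[-22.7,1.1,-14.4],0],
  [[-26.7,1.4,-14.4],0],
])

```text
clock: 9.68
tcp_pos: [0.4592, -0.1193, 0.2847]
orientation: [2.393, 2.033, 0.001]
contact_force: [0.2, -0.1, -0.1]
grip_width: 0.0284
```

Emit:
apply_moves([
  [[-4,0.4,0],0],
  [[-8,0.8,0],0],
  [[-12,1.2,1],0],
  [[-15.5,1.5,4],0],
  [[-18.5,1.7,8],0],
  [[-20,1.8,12],0],
  [[-20.2,1.85,16],0],
  [[-20.2,1.85,18],0],
  [[-20.2,1.85,19],0],
  [[-20.2,1.85,19],0],
])

```text
clock: 10.52
tcp_pos: [0.444, -0.3189, 0.0918]
orientation: [-2.391, -2.03, 0.001]
contact_force: [0.2, -0.9, -0.5]
grip_width: 0.028
```

```bash
python3 -c "
from h import *
go([.445,-.32,.042],[.445,-.32,.041])
"
```

```text
t 10.52 tcp [ 0.444  -0.3189  0.0918] xang 1.408 w 0.028 F [ 0.2 -0.9 -0.5] q [ 0.79  0.46 -0.35  1.95  0.22  0.77  0.15]
-> [0.445, -0.32, 0.042] shift cm [-0.1   0.14  4.98]
-> [0.445, -0.32, 0.041] shift cm [-0.1   0.14  5.08]
```

Emit:
apply_moves([
  [[0,0,2],0],
  [[0,0,3.5],0],
  [[0,0,4.5],0],
  [[0,0,4.9],0],
  [[0,0,5.2],0],
  [[0,0,5.2],0],
])

```text
clock: 11.02
tcp_pos: [0.4466, -0.3206, 0.0432]
orientation: [2.393, 2.032, 0.0]
contact_force: [-0.4, 1.0, -0.6]
grip_width: 0.0278
```

Emit:
apply_moves([
  [[0,0,0],0],
  [[0,0,0],0],
  [[0,0,0],0],
  [[0,0,0],0],
  [[0,0,-3],0],
  [[0,0,-7],0],
  [[0,0,-11],0],
  [[0,0,-15],0],
  [[0,0,-19],0],
  [[0,0,-23],0],
], claw=0.8)

```text
clock: 11.85
tcp_pos: [0.4453, -0.3198, 0.2739]
orientation: [2.394, 2.033, 0.0]
contact_force: [1.0, -0.3, -0.3]
grip_width: 0.0686
```

```bash
python3 -c "
from h import *
go([.46,-.04,.285],[.5005,.216,.285]); f=grab('top','t6'); violets(f,.064)
"
```

```text
t 11.85 tcp [ 0.4453 -0.3198  0.2739] xang 1.408 w 0.0686 F [ 1.  -0.3 -0.3] q [ 0.84  0.25 -0.4   1.78  0.11  1.13  0.25]
-> [0.46, -0.04, 0.285] shift cm [27.85 -3.08 -1.11]
-> [0.5005, 0.216, 0.285] shift cm [53.77 -3.24 -1.12]
violet [171.  249.1] [166, 244, 11, 11, 101] [[0.5118, 0.2837, 0.064]]
violet [196.3 252.4] [191, 247, 12, 12, 103] [[0.5014, 0.2171, 0.064]]
violet [406.1 269.1] [401, 264, 12, 11, 103] [[0.444, -0.3236, 0.064]]
```

Emit:
apply_moves([
  [[4,-0.4,-1.1],0],
  [[8,-0.8,-1.1],0],
  [[12,-1.2,-1.1],0],
  [[16,-1.6,-1.1],0],
  [[20,-2.1,-1.1],0],
  [[24,-2.6,-1.1],0],
  [[28,-3.1,-1.1],0],
  [[32,-3.1,-1.1],0],
  [[36,-3.2,-1.1],0],
  [[40,-3.2,-1.1],0],
])

```text
clock: 12.73
tcp_pos: [0.4787, 0.0816, 0.2828]
orientation: [2.394, 2.032, 0.001]
contact_force: [1.2, -0.2, 0.2]
grip_width: 0.0684
```

Emit:
apply_moves([
  [[4,0,0],0],
  [[8,0,0],0],
  [[12,0,0],0],
  [[13.8,0,3],0],
  [[13.8,0,7],0],
  [[13.8,0,10],0],
  [[13.8,0,12],0],
  [[13.8,0,12],0],
])

```text
clock: 13.4
tcp_pos: [0.4986, 0.2143, 0.1581]
orientation: [-2.392, -2.032, 0.012]
contact_force: [-0.6, -0.7, -0.2]
grip_width: 0.0682
```

```bash
python3 -c "
from h import *
go([.501,.2175,.047])
"
```

```text
t 13.4 tcp [0.4986 0.2143 0.1581] xang 1.409 w 0.0682 F [-0.6 -0.7 -0.2] q [ 0.05  0.43 -0.71  1.89  0.34  0.95 -0.99]
-> [0.501, 0.2175, 0.047] shift cm [ 0.4   0.27 11.1 ]
```

Emit:
apply_moves([
  [[0.2,0.1,3],0],
  [[0.3,0.2,6],0],
  [[0.3,0.2,8.5],0],
  [[0.3,0.2,10],0],
  [[0.3,0.2,10.5],0],
  [[0.3,0.2,10.5],0],
  [[0.3,0.2,10.5],0],
  [[0.3,0.2,10.5],0],
])

```text
clock: 14.07
tcp_pos: [0.5051, 0.2192, 0.0594]
orientation: [2.395, 2.032, 0.004]
contact_force: [-0.6, 0.3, 0.9]
grip_width: 0.0686
```

Emit:
apply_moves([
  [[-0.1,-0.2,0.6],0],
  [[-0.1,-0.2,1.1],0],
  [[-0.1,-0.2,1.3],0],
  [[-0.1,-0.2,1.3],0],
  [[-0.1,-0.2,1.3],0],
])

```text
clock: 14.48
tcp_pos: [0.5016, 0.2179, 0.0445]
orientation: [-2.395, -2.033, 0.001]
contact_force: [0.8, 0.3, 0.2]
grip_width: 0.0678
```

Emit:
apply_moves([
  [[0,0,0],0],
  [[0,0,0],0],
  [[0,0,0],0],
  [[0,0,0],0],
  [[0,0,0],0],
  [[0,0,0],0],
  [[0,0,-2],0],
  [[0,0,-5],0],
  [[0,0,-9],0],
  [[0,0,-13],0],
], claw=0.1)

```text
clock: 15.32
tcp_pos: [0.5007, 0.2175, 0.1751]
orientation: [-2.394, -2.033, 0.004]
contact_force: [1.2, -0.5, -1.1]
grip_width: 0.0284
```

Emit:
apply_moves([
  [[0,0,-4],0],
  [[-2,0.1,-8],0],
  [[-6,0.3,-10.8],0],
  [[-10,0.4,-10.8],0],
  [[-14,0.6,-10.8],0],
  [[-18,0.8,-10.8],0],
  [[-22,1,-10.8],0],
  [[-26,1.2,-10.8],0],
  [[-30,1.4,-10.8],0],
  [[-34,1.6,-10.8],0],
])

```text
clock: 16.15
tcp_pos: [0.4613, -0.1223, 0.2826]
orientation: [2.395, 2.032, -0.0]
contact_force: [1.8, -0.0, -1.3]
grip_width: 0.0284
```

Emit:
apply_moves([
  [[-4,0.2,0],0],
  [[-8,0.3,1],0],
  [[-11.5,0.5,4],0],
  [[-13.6,0.55,8],0],
  [[-14.1,0.55,12],0],
  [[-14.1,0.55,16],0],
  [[-14.1,0.55,19],0],
  [[-14.1,0.55,20],0],
  [[-14.1,0.55,20],0],
  [[-14.1,0.55,20],0],
])

```text
clock: 16.98
tcp_pos: [0.4456, -0.2601, 0.0834]
orientation: [2.394, 2.034, 0.001]
contact_force: [-0.1, 0.0, -0.7]
grip_width: 0.0285
```

Emit:
apply_moves([
  [[0,0,2],0],
  [[0,0,3.5],0],
  [[0,0,4.2],0],
  [[0,0,4.4],0],
  [[0,0,4.4],0],
  [[0,0,4.4],0],
])

```text
clock: 17.48
tcp_pos: [0.446, -0.2606, 0.0401]
orientation: [2.393, 2.032, 0.001]
contact_force: [-0.2, -0.6, -0.4]
grip_width: 0.0286
```

Emit:
apply_moves([
  [[0,0,0],0],
  [[0,0,0],0],
  [[0,0,0],0],
  [[0,0,0],0],
  [[0,0,-3],0],
  [[0,0,-7],0],
  [[0,0,-11],0],
  [[0,0,-15],0],
  [[0,0,-19],0],
  [[0,0,-23],0],
], claw=0.8)

```text
clock: 18.32
tcp_pos: [0.4445, -0.2599, 0.2708]
orientation: [2.395, 2.033, 0.0]
contact_force: [0.8, -0.1, 0.2]
grip_width: 0.0682
```

Emit:
apply_moves([
  [[4,-0.2,-1.4],0],
  [[8,-0.3,-1.4],0],
  [[12,-0.5,-1.4],0],
  [[16,-0.6,-1.4],0],
  [[20,-0.8,-1.4],0],
  [[24,-1,-1.4],0],
  [[28,-1.1,-1.4],0],
  [[32,-1.3,-1.4],0],
  [[36,-1.4,-1.4],0],
  [[40,-1.6,-1.4],0],
])

```text
clock: 19.15
tcp_pos: [0.4939, 0.1388, 0.2828]
orientation: [2.395, 2.032, 0.0]
contact_force: [1.0, -0.4, -0.1]
grip_width: 0.0685
```

Emit:
apply_moves([
  [[4,-0.2,0],0],
  [[8,-0.3,0],0],
  [[12,-0.5,2],0],
  [[14.4,-0.6,6],0],
  [[14.8,-0.6,10],0],
  [[14.8,-0.6,14],0],
  [[14.8,-0.6,17],0],
  [[14.8,-0.6,18],0],
  [[14.8,-0.6,18],0],
  [[14.8,-0.6,18],0],
])

```text
clock: 19.98
tcp_pos: [0.5126, 0.2846, 0.1037]
orientation: [-2.395, -2.033, -0.001]
contact_force: [0.3, 0.6, 0.3]
grip_width: 0.0677
```

```bash
python3 -c "
from h import *
f=grab('wrist','w7'); go([.512,.2845,.047]); 
H,S,V=cv2.split(cv2.cvtColor(f['frame'],cv2.COLOR_BGR2HSV)); violets(f)
"
```

```text
t 20.03 tcp [0.5133 0.285  0.1048] xang 1.407 w 0.0682 F [-0.2 -0.6  1.6] q [-0.08  0.57 -0.7   1.84  0.46  0.9  -1.17]
-> [0.512, 0.2845, 0.047] shift cm [-0.09 -0.14  5.78]
violet [275.8 240.7] [248, 214, 56, 54, 2353] [[0.5105, 0.2857, 0.072]]
```

Emit:
apply_moves([
  [[0,-0.1,2.5],0],
  [[0,-0.1,4.5],0],
  [[0,-0.1,5.5],0],
  [[0,-0.1,5.8],0],
  [[0,-0.1,5.8],0],
])

```text
clock: 20.45
tcp_pos: [0.5118, 0.2845, 0.0456]
orientation: [2.395, 2.033, 0.002]
contact_force: [-0.2, -0.1, 0.2]
grip_width: 0.0679
```

Emit:
apply_moves([
  [[0,0,0],0],
  [[0,0,0],0],
  [[0,0,0],0],
  [[0,0,0],0],
  [[0,0,0],0],
  [[0,0,0],0],
  [[0,0,-2],0],
  [[0,0,-5],0],
  [[0,0,-9],0],
  [[0,0,-13],0],
], claw=0.1)

```text
clock: 21.28
tcp_pos: [0.5102, 0.2837, 0.1754]
orientation: [-2.394, -2.033, 0.004]
contact_force: [1.4, 1.0, -1.0]
grip_width: 0.0285
```

Emit:
apply_moves([
  [[0,0,-4],0],
  [[-2,0.1,-8],0],
  [[-6,0.2,-10.8],0],
  [[-10,0.4,-10.8],0],
  [[-14,0.5,-10.8],0],
  [[-18,0.7,-10.8],0],
  [[-22,0.8,-10.8],0],
  [[-26,1,-10.8],0],
  [[-30,1.1,-10.8],0],
  [[-34,1.3,-10.8],0],
])

```text
clock: 22.12
tcp_pos: [0.4677, -0.0553, 0.2829]
orientation: [2.394, 2.033, -0.0]
contact_force: [0.6, -1.2, -1.1]
grip_width: 0.0285
```

```bash
python3 -c "
from h import *
go([.445,-.2,.285],[.445,-.2,.0405])
"
```

```text
t 22.12 tcp [ 0.4677 -0.0553  0.2829] xang 1.408 w 0.0285 F [ 0.6 -1.2 -1.1] q [ 0.62  0.13 -0.69  1.91  0.1   1.12 -0.27]
-> [0.445, -0.2, 0.285] shift cm [-14.65   0.11  -0.2 ]
-> [0.445, -0.2, 0.0405] shift cm [-14.63   0.1   24.25]
```

Emit:
apply_moves([
  [[-4,0,0],0],
  [[-8,0,1],0],
  [[-11.5,0.1,4],0],
  [[-14,0.1,8],0],
  [[-14.6,0.1,12],0],
  [[-14.6,0.1,16],0],
  [[-14.6,0.1,19],0],
  [[-14.6,0.1,21],0],
  [[-14.6,0.1,22],0],
  [[-14.6,0.1,22],0],
])

```text
clock: 22.95
tcp_pos: [0.4447, -0.1969, 0.0609]
orientation: [-2.392, -2.032, 0.002]
contact_force: [0.1, 0.1, -0.0]
grip_width: 0.0284
```

Emit:
apply_moves([
  [[0,0,1.4],0],
  [[0,0,2.1],0],
  [[0,0,2.4],0],
  [[0,0,2.4],0],
  [[0,0,2.4],0],
])

```text
clock: 23.37
tcp_pos: [0.4466, -0.1977, 0.0395]
orientation: [2.394, 2.033, 0.001]
contact_force: [0.5, -0.8, -0.3]
grip_width: 0.0287
```

Emit:
apply_moves([
  [[0,0,0],0],
  [[0,0,0],0],
  [[0,0,0],0],
  [[0,0,0],0],
  [[0,0,-3],0],
  [[0,0,-7],0],
  [[0,0,-11],0],
  [[0,0,-15],0],
  [[-3,0,-17],0],
  [[-6,0,-18],0],
], claw=0.8)

```text
clock: 24.2
tcp_pos: [0.4386, -0.2566, 0.2231]
orientation: [2.385, 2.034, 0.004]
contact_force: [-0.0, -0.6, -0.4]
grip_width: 0.0685
```

```bash
python3 -c "
from h import *
go(); f=grab('top','t8'); violets(f,.064);s=grab('scene','s8'); violets(s,.064)
"
```

```text
t 24.2 tcp [ 0.4386 -0.2566  0.2231] xang 1.412 w 0.0685 F [-0.  -0.6 -0.4] q [ 0.88  0.25 -0.55  1.92  0.15  1.    0.1 ]
violet [357.9 269.5] [353, 264, 11, 12, 103] [[0.4462, -0.2006, 0.064]]
violet [382.1 269.2] [377, 264, 12, 11, 102] [[0.4454, -0.2624, 0.064]]
violet [210.3 126.5] [206, 124, 10, 6, 53] [[0.4438, -0.3235, 0.064]]
violet [228.1 135.5] [223, 132, 11, 8, 69] [[0.4444, -0.2643, 0.064]]
violet [247.9 145.5] [242, 142, 12, 8, 76] [[0.445, -0.2009, 0.064]]
```

View pics/s8.png

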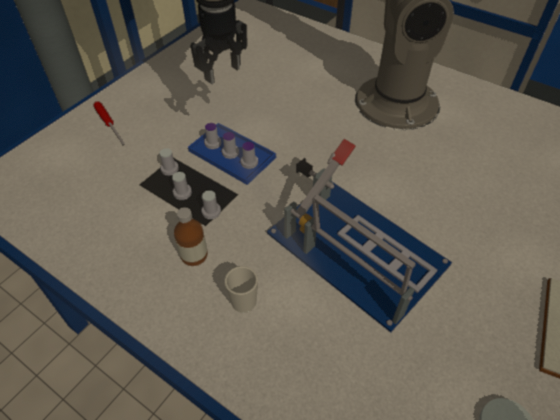

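All three violet holders stand in the tray. The right-hand white holder has been knocked: in the scene view it moved from (203,200) to about (210,205).

```bash
python3 -c "
from h import *
f=grab('top');s=grab('scene')
for nm,g,b in (('top',f,(335,440,180,240)),('scene',s,(150,225,145,220))):
    H,S,V=cv2.split(cv2.cvtColor(g['frame'],cv2.COLOR_BGR2HSV)); 
    for th in (100,130,145,160,175):
        m=np.zeros(V.shape,bool); x0,x1,y0,y1=b; m[y0:y1,x0:x1]=((V>th)&(S<40))[y0:y1,x0:x1]
        print(nm,th,[(c.tolist(),st.tolist(),onplane(g,c,.063)[0].round(3).tolist()) for c,st in blobs(m,25) if st[4]<400])
print(onplane(s,[192,258],0),onplane(f,[328,152],.15))
go([.54,-.25,.25])
"
```

```text
top 100 [([342.1, 202.4], [335, 196, 16, 16, 167], [0.622, -0.168, 0.063]), ([378.3, 203.0], [370, 197, 18, 16, 176], [0.617, -0.263, 0.063]), ([409.8, 217.5], [401, 211, 20, 16, 200], [0.577, -0.342, 0.063])]
top 130 [([342.5, 202.0], [335, 196, 16, 16, 144], [0.623, -0.169, 0.063]), ([378.8, 202.6], [371, 197, 16, 15, 135], [0.618, -0.264, 0.063]), ([410.7, 217.4], [401, 212, 20, 15, 151], [0.577, -0.344, 0.063])]
top 145 [([344.2, 200.6], [335, 196, 16, 11, 99], [0.627, -0.174, 0.063]), ([381.4, 201.4], [377, 197, 10, 10, 89], [0.621, -0.271, 0.063]), ([374.0, 206.2], [371, 198, 10, 14, 25], [0.609, -0.251, 0.063]), ([411.7, 217.1], [402, 212, 19, 15, 130], [0.578, -0.347, 0.063])]
top 160 [([344.6, 200.7], [340, 196, 10, 10, 82], [0.626, -0.175, 0.063]), ([381.4, 201.6], [377, 197, 10, 10, 82], [0.621, -0.271, 0.063]), ([413.8, 216.4], [409, 212, 11, 10, 84], [0.579, -0.353, 0.063])]
top 175 []
scene 100 [([210.8, 204.7], [202, 191, 18, 28, 290], [0.643, -0.153, 0.063])]
scene 130 [([165.6, 151.3], [161, 148, 10, 7, 32], [0.576, -0.355, 0.063]), ([207.8, 195.0], [204, 192, 9, 7, 37], [0.625, -0.177, 0.063])]
scene 145 []
scene 160 []
scene 175 []
[[ 0.74716688 -0.12776731  0.        ]] [[ 0.73605385 -0.12891932  0.15      ]]
t 24.4 tcp [ 0.4359 -0.2574  0.2188] xang 1.406 w 0.0686 F [ 0.2  0.2 -0.6] q [ 0.88  0.25 -0.55  1.93  0.15  1.    0.1 ]
-> [0.54, -0.25, 0.25] shift cm [ 2.44 10.14 -3.12]
```

Emit:
apply_moves([
  [[2,3,0],0],
  [[4.2,6.4,0],0],
  [[6.5,10,0],0],
  [[8.8,13.4,0],0],
  [[10.6,16.2,1],0],
  [[11.4,17.4,4],0],
  [[11.4,17.4,7.5],0],
  [[11.4,17.4,9],0],
  [[11.4,17.4,9],0],
  [[11.4,17.4,9],0],
])

```text
clock: 25.23
tcp_pos: [0.6257, -0.1708, 0.1273]
orientation: [-2.391, -2.033, 0.002]
contact_force: [0.9, -0.1, 0.6]
grip_width: 0.0685
```

```bash
cat >> h.py <<'E'
def whites(f,z=.063,th=150):
    H,S,V=cv2.split(cv2.cvtColor(f["frame"],cv2.COLOR_BGR2HSV)); m=cv2.morphologyEx(((V>th)&(S<35)).astype(np.uint8),2,np.ones((3,3)))
    for c,s in blobs(m,300): print("white",th,c,s.tolist(),onplane(f,np.array(c),z).round(4).tolist())
E
python3 -c "
from h import *
f=grab('wrist','w9'); go([.627,-.1725,.038])
for t in (130,150,165,180): whites(f,th=t)
"
```

```text
t 25.28 tcp [ 0.6268 -0.1714  0.129 ] xang 1.409 w 0.0681 F [ 0.1 -0.1 -0.1] q [ 0.54  0.59 -0.52  1.67  0.34  0.97 -0.26]
-> [0.627, -0.1725, 0.038] shift cm [-0.11  0.03  9.1 ]
white 130 [280.8 208.6] [251, 170, 59, 77, 3232] [[0.6272, -0.1628, 0.063]]
white 130 [ 47.4 262.5] [6, 240, 76, 50, 1710] [[0.4783, -0.1743, 0.063]]
white 130 [292.3 317.7] [267, 288, 53, 79, 1699] [[0.6227, -0.2371, 0.063]]
white 130 [ 83.6 321.7] [68, 310, 33, 26, 588] [[0.4876, -0.2186, 0.063]]
white 150 [281.  189.4] [251, 173, 59, 42, 849] [[0.6291, -0.1512, 0.063]]
white 150 [280.2 223.1] [256, 200, 49, 47, 1790] [[0.6254, -0.1717, 0.063]]
white 150 [ 58.8 258.8] [27, 244, 55, 45, 609] [[0.4861, -0.173, 0.063]]
white 150 [294.  306.7] [267, 293, 53, 35, 634] [[0.625, -0.2293, 0.063]]
white 150 [284.  351.5] [274, 337, 21, 30, 344] [[0.6133, -0.2618, 0.063]]
white 165 [280.1 223.7] [257, 201, 48, 46, 1721] [[0.6252, -0.1721, 0.063]]
white 165 [283.7 352.4] [275, 340, 20, 27, 316] [[0.613, -0.2625, 0.063]]
white 180 [280.1 224. ] [257, 202, 48, 44, 1644] [[0.6252, -0.1723, 0.063]]
```

View pics/w9.png

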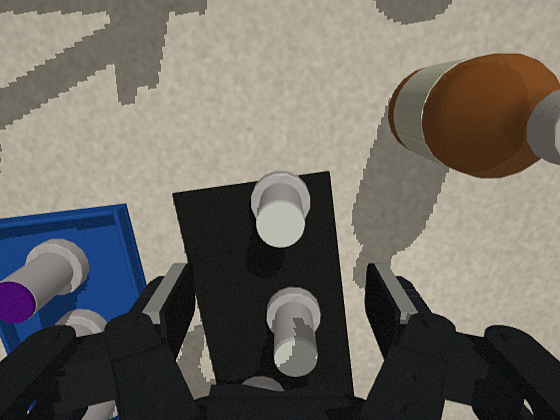

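The wrist view shows the white top at (280,224), between the fingers and clear of the bottle.

Emit:
apply_moves([
  [[-0.1,-0.1,3],0],
  [[-0.1,-0.1,6],0],
  [[-0.1,-0.1,8],0],
  [[-0.1,-0.1,8.8],0],
  [[-0.1,-0.1,9.1],0],
  [[-0.1,-0.1,9.1],0],
  [[-0.1,-0.1,9.1],0],
])

```text
clock: 25.87
tcp_pos: [0.6268, -0.1734, 0.0396]
orientation: [2.393, 2.032, 0.003]
contact_force: [0.2, 0.0, 0.5]
grip_width: 0.0679
```

Emit:
apply_moves([
  [[0,0,0],0],
  [[0,0,0],0],
  [[0,0,0],0],
  [[0,0,0],0],
  [[0,0,0],0],
  [[0,0,0],0],
  [[0,0,-2],0],
  [[0,0,-5],0],
  [[0,0,-9],0],
  [[0,0,-13],0],
], claw=0.1)

```text
clock: 26.7
tcp_pos: [0.6243, -0.1731, 0.1682]
orientation: [-2.393, -2.032, 0.002]
contact_force: [0.7, -0.8, -0.9]
grip_width: 0.0281
```

Emit:
apply_moves([
  [[0,0,-4],0],
  [[1,-0.4,-8],0],
  [[4,-1.7,-11.2],0],
  [[7.6,-3.2,-11.7],0],
  [[11.3,-4.8,-11.7],0],
  [[15,-6.4,-11.7],0],
  [[18.7,-8,-11.7],0],
  [[22.4,-9.6,-11.7],0],
  [[26.1,-11.1,-11.7],0],
  [[29.8,-12.7,-11.7],0],
])

```text
clock: 27.53
tcp_pos: [0.5475, 0.1429, 0.2848]
orientation: [2.395, 2.033, 0.0]
contact_force: [0.8, 0.5, -0.6]
grip_width: 0.0283
```

Emit:
apply_moves([
  [[3.7,-1.6,0],0],
  [[7.4,-3.2,0],0],
  [[11,-4.7,0],0],
  [[13.3,-5.7,2],0],
  [[13.8,-5.9,6],0],
  [[13.8,-5.9,10],0],
  [[13.8,-5.9,14],0],
  [[13.8,-5.9,17],0],
  [[13.8,-5.9,18],0],
  [[13.8,-5.9,18],0],
])

```text
clock: 28.37
tcp_pos: [0.5109, 0.2858, 0.1021]
orientation: [-2.394, -2.033, 0.008]
contact_force: [-0.2, 0.4, -0.5]
grip_width: 0.0279
```

Emit:
apply_moves([
  [[0,0,0],0],
  [[0,0,0],0],
  [[0,0,0],0],
])

```text
clock: 28.62
tcp_pos: [0.514, 0.2881, 0.107]
orientation: [2.395, 2.032, 0.006]
contact_force: [-0.0, 0.0, -0.7]
grip_width: 0.0282
```

```bash
python3 -c "
from h import *
go([.512,.287,.047])
f=grab('wrist','w10')
print(proj(f,[[.5125,.2875,.018],[.512,.287,.072]]))
"
```

```text
t 28.62 tcp [0.514  0.2881 0.107 ] xang 1.408 w 0.0282 F [-0.   0.  -0.7] q [-0.12  0.56 -0.66  1.84  0.43  0.89 -1.15]
-> [0.512, 0.287, 0.047] shift cm [-0.16 -0.2   6.  ]
[[277.65224496 210.92291648]
 [276.64632092 242.23402947]]
```

View pics/w10.png

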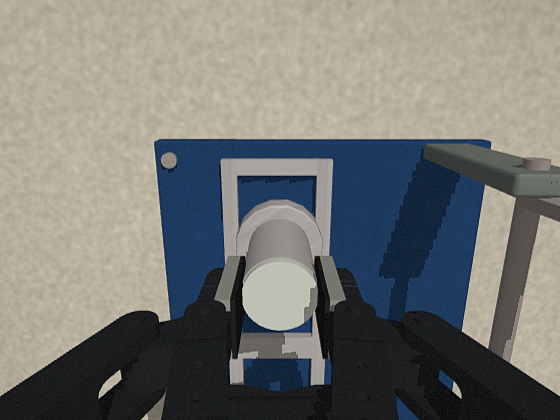

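```bash
python3 -c "
from h import *
f=grab('wrist')
a=1.4085;u=np.array([np.cos(a),np.sin(a),0]);c=np.array([.5125,.2875,.018])
for d in (.038,.026,-.026,-.044,-.096,-.114): print(d,proj(f,c+d*u).round(0))
print(onplane(f,[[277,159],[277,176],[277,334],[277,358],[221,160],[333,160]],.018).round(4))
print(f['T'][:3,3])
"
```

```text
0.038 [[278. 153.]]
0.026 [[278. 172.]]
-0.026 [[278. 247.]]
-0.044 [[278. 271.]]
-0.096 [[278. 335.]]
-0.114 [[278. 356.]]
[[0.5176 0.3215 0.018 ]
 [0.5158 0.3107 0.018 ]
 [0.4963 0.1941 0.018 ]
 [0.4929 0.1736 0.018 ]
 [0.4823 0.3267 0.018 ]
 [0.5527 0.3151 0.018 ]]
[0.52500692 0.36013748 0.25683577]
```

The view shows the far pocket's inner rim at cols 237–317 and its front edge at row 176. The pocket is centred about (0.512,0.286), so I only need a shift of about 2 mm.

Emit:
apply_moves([
  [[-0.2,-0.15,2],0],
  [[-0.2,-0.15,4],0],
  [[-0.2,-0.15,5.2],0],
  [[-0.2,-0.15,5.6],0],
  [[-0.2,-0.15,5.8],0],
  [[-0.2,-0.15,5.8],0],
  [[-0.2,-0.15,5.8],0],
])

```text
clock: 29.3
tcp_pos: [0.5112, 0.286, 0.0477]
orientation: [2.395, 2.033, 0.002]
contact_force: [-1.5, 0.5, 3.6]
grip_width: 0.0284
```

Emit:
apply_moves([
  [[0,0,0.05],0],
  [[0,0,0.1],0],
  [[0,0,0.1],0],
])

```text
clock: 29.55
tcp_pos: [0.5113, 0.2862, 0.0477]
orientation: [2.394, 2.033, 0.003]
contact_force: [-4.5, -3.4, 13.2]
grip_width: 0.0285
```

Emit:
apply_moves([
  [[0,0,0],0],
  [[0,0,0],0],
  [[0,0,0],0],
  [[0,0,0],0],
  [[0,0,-2],0],
  [[0,0,-6],0],
  [[0,0,-10],0],
  [[0,0,-14],0],
  [[0,0,-18],0],
  [[0,0,-22],0],
], claw=0.8)

```text
clock: 30.38
tcp_pos: [0.5104, 0.2852, 0.2675]
orientation: [-2.394, -2.033, 0.0]
contact_force: [0.8, 0.2, 0.1]
grip_width: 0.0683
```

```bash
python3 -c "
from h import *
f=grab('top','t11'); s=grab('scene','s11')
go([.622,-.2685,.285],[.622,-.2685,.038])
for t in (145,160):
  H,S,V=cv2.split(cv2.cvtColor(f['frame'],cv2.COLOR_BGR2HSV)); m=((V>t)&(S<40)); m[:, :335]=0;m[:180]=0;m[240:]=0;m[:,440:]=0
  print([(c.tolist(),st.tolist(),onplane(f,c,.063)[0].round(3).tolist()) for c,st in blobs(m,50) if st[4]<400])
"
```

```text
t 30.48 tcp [0.5135 0.2882 0.2728] xang 1.408 w 0.0682 F [0.3 0.1 0. ] q [-0.04  0.38 -0.75  1.68  0.28  1.18 -1.02]
-> [0.622, -0.2685, 0.285] shift cm [-53.16  19.76  -1.45]
-> [0.622, -0.2685, 0.038] shift cm [-53.35  19.53  23.25]
[([379.0, 202.6], [371, 197, 16, 15, 131], [0.618, -0.265, 0.063]), ([411.0, 217.3], [401, 211, 20, 16, 150], [0.577, -0.345, 0.063]), ([357.3, 236.9], [348, 234, 21, 6, 54], [0.53, -0.203, 0.063]), ([390.5, 236.5], [382, 234, 19, 6, 64], [0.529, -0.289, 0.063])]
[([381.4, 201.5], [377, 197, 10, 10, 86], [0.621, -0.271, 0.063]), ([414.1, 216.3], [409, 211, 12, 11, 99], [0.58, -0.353, 0.063]), ([390.6, 236.4], [382, 234, 19, 6, 63], [0.529, -0.289, 0.063])]
```

Emit:
apply_moves([
  [[-3,1.1,-1.6],0],
  [[-6.7,2.5,-1.8],0],
  [[-10.5,3.9,-1.8],0],
  [[-14.3,5.3,-1.8],0],
  [[-18.1,6.8,-1.8],0],
  [[-21.9,8.2,-1.8],0],
  [[-25.7,9.6,-1.8],0],
  [[-29.5,11,-1.8],0],
  [[-33.3,12.5,-1.8],0],
  [[-37,13.8,-1.8],0],
])

```text
clock: 31.32
tcp_pos: [0.5869, -0.1046, 0.2831]
orientation: [2.395, 2.033, -0.001]
contact_force: [1.1, -0.0, -0.4]
grip_width: 0.0681
```

Emit:
apply_moves([
  [[-3.8,1.4,0],0],
  [[-7.6,2.8,0],0],
  [[-11.4,4.3,0],0],
  [[-14.7,5.5,2],0],
  [[-15.9,6,6],0],
  [[-15.9,6,10],0],
  [[-15.9,6,13.5],0],
  [[-15.9,6,15.2],0],
  [[-15.9,6,15.5],0],
  [[-15.9,6,15.5],0],
])

```text
clock: 32.15
tcp_pos: [0.6194, -0.2684, 0.1269]
orientation: [-2.393, -2.032, 0.002]
contact_force: [0.1, -0.1, 1.3]
grip_width: 0.0682
```

```bash
python3 -c "
from h import *
f=grab('wrist','w12'); f=grab('wrist');go([.622,-.2685,.038])
for t in (165,180): whites(f,th=t)
"
```

```text
t 32.25 tcp [ 0.6215 -0.2689  0.1301] xang 1.408 w 0.0684 F [-0.1 -1.   0.4] q [ 0.66  0.62 -0.49  1.61  0.33  1.   -0.11]
-> [0.622, -0.2685, 0.038] shift cm [0.05 0.02 9.21]
white 165 [391.9 184.4] [332, 109, 123, 143, 7187] [[0.6891, -0.2571, 0.063]]
white 165 [ 27.5 130.4] [0, 110, 46, 56, 756] [[0.4889, -0.1926, 0.063]]
white 165 [440.1 154.6] [427, 137, 31, 35, 478] [[0.7177, -0.244, 0.063]]
white 165 [279.4 206.2] [250, 169, 59, 74, 2969] [[0.6217, -0.2596, 0.063]]
white 165 [ 56.  214.5] [32, 195, 41, 52, 669] [[0.4883, -0.243, 0.063]]
white 165 [ 76.7 289. ] [53, 271, 43, 47, 675] [[0.485, -0.2931, 0.063]]
white 165 [241.6 321.2] [216, 275, 56, 87, 2650] [[0.5845, -0.3333, 0.063]]
white 180 [391.9 184.4] [332, 109, 123, 143, 7185] [[0.6891, -0.2571, 0.063]]
white 180 [ 27.2 130.1] [0, 110, 46, 55, 600] [[0.4888, -0.1924, 0.063]]
white 180 [440.1 154.6] [427, 137, 31, 35, 478] [[0.7177, -0.244, 0.063]]
white 180 [279.3 208.5] [250, 170, 59, 73, 2609] [[0.6214, -0.261, 0.063]]
white 180 [ 56.7 216. ] [32, 198, 41, 48, 571] [[0.4884, -0.244, 0.063]]
white 180 [ 80.7 289.8] [58, 273, 37, 44, 475] [[0.4873, -0.2941, 0.063]]
white 180 [245.5 294.4] [218, 280, 53, 39, 677] [[0.5907, -0.3144, 0.063]]
white 180 [238.  342.2] [216, 322, 45, 40, 1357] [[0.579, -0.3488, 0.063]]
```

Emit:
apply_moves([
  [[0,0,3],0],
  [[0,0,6],0],
  [[0,0,8],0],
  [[0,0,8.9],0],
  [[0,0,9.2],0],
  [[0,0,9.2],0],
  [[0,0,9.2],0],
])

```text
clock: 32.83
tcp_pos: [0.6219, -0.2691, 0.0387]
orientation: [2.393, 2.031, 0.003]
contact_force: [0.1, -0.0, 1.0]
grip_width: 0.0684
```

Emit:
apply_moves([
  [[0,0,0],0],
  [[0,0,0],0],
  [[0,0,0],0],
  [[0,0,0],0],
  [[0,0,0],0],
  [[0,0,0],0],
  [[0,0,-2],0],
  [[0,0,-5],0],
  [[0,0,-9],0],
  [[0,0,-13],0],
], claw=0.1)

```text
clock: 33.67
tcp_pos: [0.6193, -0.2685, 0.1671]
orientation: [-2.393, -2.032, 0.002]
contact_force: [1.0, -1.2, -0.8]
grip_width: 0.0283
```

Emit:
apply_moves([
  [[0,0,-4],0],
  [[1,-0.4,-8],0],
  [[4,-1.7,-11.2],0],
  [[7.7,-3.3,-11.7],0],
  [[11.4,-4.9,-11.7],0],
  [[15.1,-6.5,-11.7],0],
  [[18.8,-8.1,-11.7],0],
  [[22.5,-9.7,-11.7],0],
  [[26.2,-11.2,-11.7],0],
  [[30,-12.9,-11.7],0],
])

```text
clock: 34.5
tcp_pos: [0.5409, 0.0495, 0.2837]
orientation: [2.395, 2.032, -0.0]
contact_force: [0.3, 0.2, -1.2]
grip_width: 0.0283
```

Emit:
apply_moves([
  [[3.7,-1.6,0],0],
  [[7.4,-3.2,0],0],
  [[11.1,-4.7,0],0],
  [[14.5,-6.2,0],0],
  [[16,-6.8,3],0],
  [[16,-6.8,7],0],
  [[16,-6.8,11],0],
  [[16,-6.8,15],0],
  [[16,-6.8,17.5],0],
  [[16,-6.8,18],0],
])

```text
clock: 35.33
tcp_pos: [0.4974, 0.2152, 0.099]
orientation: [-2.393, -2.032, 0.012]
contact_force: [-0.3, -0.6, -0.5]
grip_width: 0.0282
```

Emit:
apply_moves([
  [[0,0,0],0],
  [[0,0,0],0],
  [[0,0,0],0],
  [[0,0,0],0],
])

```text
clock: 35.67
tcp_pos: [0.502, 0.2178, 0.1057]
orientation: [2.394, 2.032, 0.006]
contact_force: [-0.5, 1.0, 0.3]
grip_width: 0.0282
```

```bash
python3 -c "
from h import *
go([.5012,.2165,.047])
f=grab('wrist','w13')
"
```

```text
t 35.67 tcp [0.502  0.2178 0.1057] xang 1.407 w 0.0282 F [-0.5  1.   0.3] q [ 0.01  0.5  -0.67  1.93  0.41  0.84 -1.05]
-> [0.5012, 0.2165, 0.047] shift cm [-0.15 -0.07  5.87]
```

View pics/w13.png

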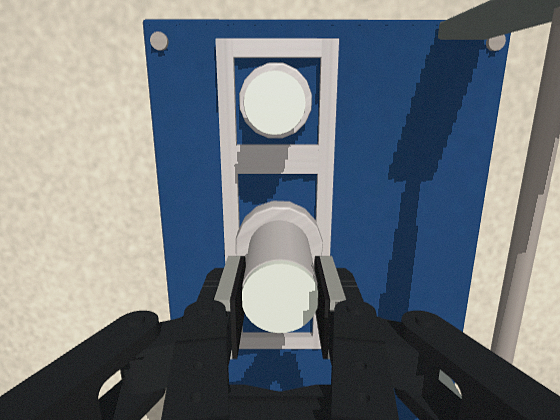

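The first white holder is seated upright in the far pocket at (276,100). The carried one lines up with the mid pocket, which spans cols 236–317 with its front edge at row 174.

Emit:
apply_moves([
  [[-0.15,-0.1,2],0],
  [[-0.15,-0.1,4],0],
  [[-0.15,-0.1,5.2],0],
  [[-0.15,-0.1,5.6],0],
  [[-0.15,-0.1,5.8],0],
  [[-0.15,-0.1,5.8],0],
  [[-0.15,-0.1,5.8],0],
])

```text
clock: 36.3
tcp_pos: [0.4998, 0.2163, 0.0468]
orientation: [2.394, 2.033, 0.002]
contact_force: [-1.5, -0.2, 4.0]
grip_width: 0.0284
```

Emit:
apply_moves([
  [[0,0,0],0],
  [[0,0,0],0],
  [[0,0,0],0],
  [[0,0,0],0],
  [[0,0,-2],0],
  [[0,0,-6],0],
  [[0,0,-10],0],
  [[0,0,-14],0],
  [[0,0,-18],0],
  [[0,0,-22],0],
], claw=0.8)

```text
clock: 37.13
tcp_pos: [0.4989, 0.2157, 0.2676]
orientation: [-2.394, -2.034, -0.0]
contact_force: [0.4, 0.7, -0.1]
grip_width: 0.0688
```

Emit:
apply_moves([
  [[-2,0.6,-1.6],0],
  [[-6,1.8,-1.8],0],
  [[-9.9,3,-1.8],0],
  [[-13.8,4.2,-1.8],0],
  [[-17.7,5.4,-1.8],0],
  [[-21.6,6.6,-1.8],0],
  [[-25.5,7.8,-1.8],0],
  [[-29.4,9,-1.8],0],
  [[-33.3,10.2,-1.8],0],
  [[-37.2,11.5,-1.8],0],
])

```text
clock: 37.97
tcp_pos: [0.5521, -0.1721, 0.2838]
orientation: [2.395, 2.033, -0.0]
contact_force: [0.5, -0.4, -0.3]
grip_width: 0.0681
```

Emit:
apply_moves([
  [[-3.9,1.2,0],0],
  [[-7.8,2.3,0],0],
  [[-11.7,3.5,0],0],
  [[-15.4,4.7,1],0],
  [[-17.4,5.3,4.5],0],
  [[-17.4,5.3,8.5],0],
  [[-17.4,5.3,12],0],
  [[-17.4,5.3,14.5],0],
  [[-17.4,5.3,15.5],0],
  [[-17.4,5.3,15.5],0],
])

```text
clock: 38.8
tcp_pos: [0.5748, -0.3495, 0.1257]
orientation: [-2.391, -2.03, 0.003]
contact_force: [-0.3, -0.2, -0.2]
grip_width: 0.0682
```

```bash
python3 -c "
from h import *
f=grab('wrist','w14'); f=grab('wrist');go([.579,-.35,.038])
H,S,V=cv2.split(cv2.cvtColor(f['frame'],cv2.COLOR_BGR2HSV))
for t in (150,180,200):
  m=((V>t)&(S<40)).astype(np.uint8); print([(c.tolist(),s.tolist()) for c,s in blobs(m,300) if 200<c[0]<360])
"
```

```text
t 38.9 tcp [ 0.5774 -0.3504  0.1299] xang 1.408 w 0.0684 F [ 0.4 -0.2  1. ] q [ 0.77  0.61 -0.46  1.61  0.31  0.99  0.05]
-> [0.579, -0.35, 0.038] shift cm [0.07 0.14 9.19]
[([346.9, 206.4], [0, 0, 560, 400, 104749])]
[([346.3, 205.4], [9, 0, 551, 386, 64936])]
[]
```

Emit:
apply_moves([
  [[0.1,0.1,3],0],
  [[0.1,0.1,6],0],
  [[0.1,0.1,8],0],
  [[0.1,0.1,8.9],0],
  [[0.1,0.1,9.2],0],
  [[0.1,0.1,9.2],0],
  [[0.1,0.1,9.2],0],
])

```text
clock: 39.48
tcp_pos: [0.5792, -0.3501, 0.0389]
orientation: [2.393, 2.031, 0.002]
contact_force: [-0.4, -1.0, 0.2]
grip_width: 0.0684
```

Emit:
apply_moves([
  [[0,0,0],0],
  [[0,0,0],0],
  [[0,0,0],0],
  [[0,0,0],0],
  [[0,0,0],0],
  [[0,0,0],0],
  [[0,0,-2],0],
  [[0,0,-5],0],
  [[0,0,-9],0],
  [[0,0,-13],0],
], claw=0.1)

```text
clock: 40.32
tcp_pos: [0.5765, -0.3489, 0.1668]
orientation: [-2.392, -2.031, 0.001]
contact_force: [0.5, 0.0, -1.5]
grip_width: 0.028
```

Emit:
apply_moves([
  [[0,0,-4],0],
  [[1,-0.4,-8],0],
  [[4,-1.4,-11.2],0],
  [[7.8,-2.8,-11.7],0],
  [[11.6,-4.1,-11.7],0],
  [[15.4,-5.4,-11.7],0],
  [[19.2,-6.8,-11.7],0],
  [[23,-8.1,-11.7],0],
  [[26.8,-9.4,-11.7],0],
  [[30.6,-10.8,-11.7],0],
])

```text
clock: 41.15
tcp_pos: [0.5198, -0.0283, 0.2835]
orientation: [2.395, 2.033, -0.001]
contact_force: [0.3, 0.3, -0.3]
grip_width: 0.0285
```

Emit:
apply_moves([
  [[3.8,-1.3,0],0],
  [[7.6,-2.7,0],0],
  [[11.4,-4,0],0],
  [[15.2,-5.4,0],0],
  [[17,-6,2],0],
  [[17,-6,6],0],
  [[17,-6,10],0],
  [[17,-6,14],0],
  [[17,-6,17],0],
  [[17,-6,18],0],
])

```text
clock: 41.98
tcp_pos: [0.4858, 0.1461, 0.0992]
orientation: [-2.392, -2.032, 0.011]
contact_force: [-0.6, -0.1, 0.2]
grip_width: 0.028
```

Emit:
apply_moves([
  [[0,0,0],0],
  [[0,0,0],0],
  [[0,0,0],0],
  [[0,0,0],0],
])

```text
clock: 42.32
tcp_pos: [0.4907, 0.1481, 0.1057]
orientation: [2.394, 2.032, 0.005]
contact_force: [0.5, 0.0, -0.6]
grip_width: 0.0284
```

```bash
python3 -c "
from h import *
go([.49,.147,.047])
f=grab('wrist','w15')
"
```

```text
t 42.32 tcp [0.4907 0.1481 0.1057] xang 1.407 w 0.0284 F [ 0.5  0.  -0.6] q [ 0.14  0.45 -0.68  2.01  0.39  0.81 -0.93]
-> [0.49, 0.147, 0.047] shift cm [-0.13 -0.07  5.87]
```

View pics/w15.png

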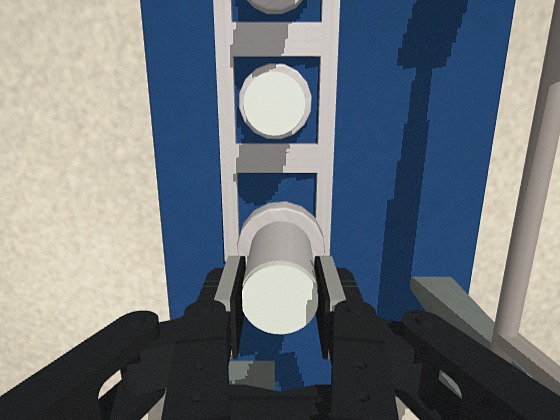

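The mid holder is seated at (276,103). The carried one is over the near pocket (cols 236–317, front edge at row 173) with the same alignment as before.

Emit:
apply_moves([
  [[-0.1,-0.1,2],0],
  [[-0.1,-0.1,4],0],
  [[-0.1,-0.1,5.2],0],
  [[-0.1,-0.1,5.6],0],
  [[-0.1,-0.1,5.8],0],
  [[-0.1,-0.1,5.8],0],
  [[-0.1,-0.1,5.8],0],
])

```text
clock: 42.95
tcp_pos: [0.4885, 0.147, 0.0467]
orientation: [2.394, 2.033, 0.001]
contact_force: [-1.4, -0.7, 2.5]
grip_width: 0.0282
```

Emit:
apply_moves([
  [[0,0,0],0],
  [[0,0,0],0],
  [[0,0,0],0],
  [[0,0,0],0],
  [[0,0,-2],0],
  [[0,0,-6],0],
  [[0,0,-10],0],
  [[0,0,-14],0],
  [[0,0,-18],0],
  [[0,0,-22],0],
], claw=0.8)

```text
clock: 43.78
tcp_pos: [0.4875, 0.1467, 0.2676]
orientation: [-2.394, -2.034, -0.0]
contact_force: [0.5, -0.5, -0.1]
grip_width: 0.0686
```

```bash
python3 -c "
from h import *
f=grab('top','t16');s=grab('scene','s16'); go()
for n,g in(('t',f),('s',s)):
    H,S,V=cv2.split(cv2.cvtColor(g['frame'],cv2.COLOR_BGR2HSV)); m=((H<6)|(H>174))&(S>150)&(V>80)
    print(n,[(c.tolist(),st.tolist()) for c,st in blobs(m,30)])
"
```

```text
t 43.88 tcp [0.4913 0.1488 0.2722] xang 1.408 w 0.0686 F [ 1.5 -0.1 -0.8] q [ 0.26  0.24 -0.78  1.85  0.19  1.12 -0.75]
t [([521.5, 232.9], [501, 223, 40, 20, 333]), ([251.6, 269.7], [245, 260, 14, 20, 224])]
s [([102.5, 112.9], [94, 102, 19, 24, 198]), ([343.3, 151.3], [333, 140, 22, 24, 262])]
```

View pics/s16.png

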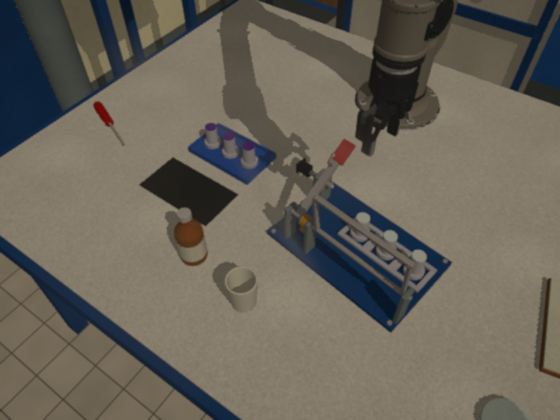

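All three white holders are seated and the violet ones are in the tray. The lever pad is up, at scene (343,151).

```bash
cat >> h.py <<'E'
def jig(x,y,z,a=-.1564,o=(.5255,.1943)):
    c,s=np.cos(a),np.sin(a); return np.array([o[0]+c*x-s*y,o[1]+s*x+c*y,z])
E
python3 -c "
from h import *
f=grab('top');s=grab('scene')
print(tri(f,[251.6,269.7],s,[343.3,151.3]))
tg=[jig(-.058,-.144,.285)]
for th in (36.4,25,10,0,-8,-14.5): th=np.radians(th); tg.append(jig(.08-.16*np.cos(th),-.144,.1+.16*np.sin(th)+.014))
go(*[t.round(4) for t in tg])
"
```

```text
(array([0.45287026, 0.06125582, 0.19418069]), np.float64(1.4471449946229497e-05))
t 43.98 tcp [0.4886 0.1468 0.2667] xang 1.407 w 0.0686 F [-0.4 -0.4 -0.5] q [ 0.26  0.24 -0.78  1.85  0.19  1.12 -0.75]
-> [0.4458 0.0611 0.285 ] shift cm [-9.15 -2.82 -1.85]
-> [0.4549 0.0597 0.2089] shift cm [-9.14 -1.92  5.77]
-> [0.4389 0.0622 0.1816] shift cm [-9.16 -3.55  8.49]
-> [0.4264 0.0641 0.1418] shift cm [-9.18 -4.83 12.47]
-> [0.424  0.0645 0.114 ] shift cm [-9.18 -5.08 15.25]
-> [0.4256 0.0643 0.0917] shift cm [-9.17 -4.92 17.48]
-> [0.4291 0.0637 0.0739] shift cm [-9.18 -4.57 19.26]
```

Emit:
apply_moves([
  [[0,0,-1.8],0],
  [[-2.5,-0.8,-1.8],0],
  [[-5.5,-1.8,-1.8],0],
  [[-8,-2.5,-1.8],0],
  [[-9.1,-2.8,-1.8],0],
  [[-9.2,-2.8,-1.8],0],
  [[-9.2,-2.8,0],0],
  [[-9.2,-2.8,1.5],0],
  [[-9.2,-2.8,2.5],0],
  [[-9.2,-2.8,2.5],0],
], claw=0)

```text
clock: 44.82
tcp_pos: [0.4438, 0.0608, 0.2379]
orientation: [-2.391, -2.032, 0.006]
contact_force: [-0.3, -0.5, -0.5]
grip_width: 0.0003
```

Emit:
apply_moves([
  [[0,0,0.8],0],
  [[0,0,1.6],0],
  [[0,0,2.4],0],
  [[0,0,3.2],0],
  [[0,-0.2,4],0],
  [[0,-0.5,4.8],0],
  [[0,-0.8,5.6],0],
  [[0,-1,6.4],0],
  [[0,-1.2,7.2],0],
  [[0,-1.4,8],0],
])

```text
clock: 45.65
tcp_pos: [0.4313, 0.0628, 0.1599]
orientation: [2.395, 2.033, 0.0]
contact_force: [-1.1, -0.5, 3.0]
grip_width: -0.0002
```

Emit:
apply_moves([
  [[0,-0.2,0.8],0],
  [[0,-0.4,1.6],0],
  [[0,-0.5,2.4],0],
  [[0,-0.6,3.2],0],
  [[0,-0.7,4],0],
  [[0,-0.7,4.8],0],
  [[0,-0.7,5.3],0],
  [[0,-0.7,5.8],0],
  [[0,-0.7,6.2],0],
])

```text
clock: 46.4
tcp_pos: [0.4245, 0.0638, 0.098]
orientation: [-2.395, -2.033, 0.001]
contact_force: [-2.3, -0.2, 2.8]
grip_width: 0.0002
```

Emit:
apply_moves([
  [[0,0,0.4],0],
  [[0,0,0.8],0],
  [[0,0.1,1.2],0],
  [[0,0.1,1.6],0],
  [[0,0.2,1.9],0],
  [[0,0.2,2.2],0],
  [[0,0.2,2.4],0],
])

```text
clock: 46.98
tcp_pos: [0.4272, 0.0639, 0.0753]
orientation: [2.394, 2.033, 0.001]
contact_force: [-3.4, 0.6, 7.5]
grip_width: 0.0003
```

Emit:
apply_moves([
  [[0,0,0.2],0],
  [[0,0,0.4],0],
  [[0,0,0.6],0],
  [[0,0,0.7],0],
  [[0,0,0.7],0],
])

```text
clock: 47.4
tcp_pos: [0.4273, 0.0636, 0.0675]
orientation: [2.395, 2.033, 0.001]
contact_force: [0.8, 0.2, 1.6]
grip_width: 0.0002
```

Emit:
apply_moves([
  [[0,0,0.1],0],
  [[0,0,0.2],0],
  [[0,0,0.3],0],
  [[0,0,0.4],0],
  [[0,0,0.4],0],
])

```text
clock: 47.82
tcp_pos: [0.4262, 0.0633, 0.0632]
orientation: [-2.395, -2.033, 0.001]
contact_force: [-0.9, 0.0, 0.2]
grip_width: 0.0001
```

Emit:
apply_moves([
  [[0,0,0.1],0],
  [[0,0,0.2],0],
  [[0,0,0.3],0],
  [[0,0,0.3],0],
])

```text
clock: 48.15
tcp_pos: [0.4265, 0.0635, 0.0604]
orientation: [-2.395, -2.033, 0.0]
contact_force: [-0.4, -0.9, 0.6]
grip_width: 0.0001
```

```bash
python3 -c "
from h import *
f=grab('scene','s17'); a=f['frame'][120:330,240:470]; cv2.imwrite('pics/s17c.png',cv2.resize(a,None,fx=2.6,fy=2.6,interpolation=2)); go()"
```

```text
t 48.2 tcp [0.4266 0.0635 0.0605] xang 1.408 w 0.0003 F [0.3 1.3 0.5] q [ 0.25  0.41 -0.63  2.22  0.41  0.63 -0.84]
```

View pics/s17c.png

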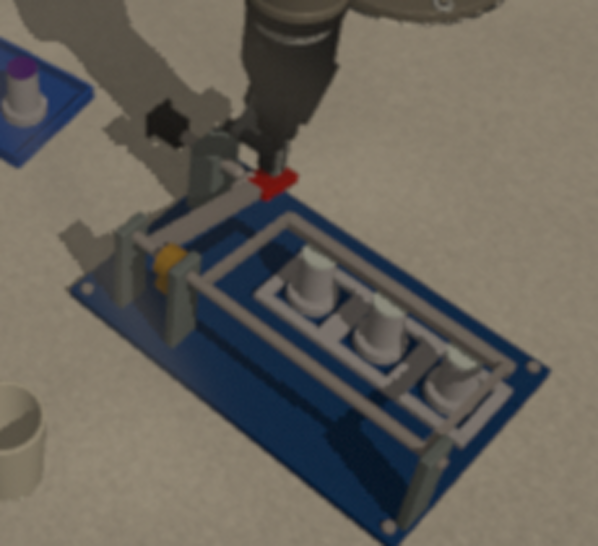

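The lever is down with the keeper over the holders, but the force is low for contact with the stop. I'll lift a little and see whether the catch holds.

Emit:
apply_moves([
  [[0,0,-1],0],
  [[0,0,-2.5],0],
  [[0,0,-5],0],
  [[0,0,-8],0],
  [[0,0,-11],0],
  [[-3,0,-14],0],
  [[-7,0,-16],0],
  [[-10,0,-16],0],
  [[-13,0,-16],0],
  [[-16,0,-16],0],
])

```text
clock: 49.03
tcp_pos: [0.4004, -0.0958, 0.2221]
orientation: [2.393, 2.032, 0.001]
contact_force: [0.9, -0.2, -0.4]
grip_width: 0.0
```

```bash
python3 -c "
from h import *
f=grab('scene','s18'); t=grab('top','t18'); go()
for n,g in(('t',t),('s',f)):
    H,S,V=cv2.split(cv2.cvtColor(g['frame'],cv2.COLOR_BGR2HSV)); m=((H<6)|(H>174))&(S>150)&(V>80)
    print(n,[(c.tolist(),st.tolist()) for c,st in blobs(m,30)])
    m=(V<45); print([(c.tolist(),st[4]) for c,st in blobs(m,30) if abs(c[0]-(295 if n=='t' else 304))<8])
o=cv2.imread('pics/scene0.png')[120:330,240:470]; a=f['frame'][120:330,240:470]; cv2.imwrite('pics/s18c.png',cv2.resize(np.hstack([o,a]),None,fx=1.7,fy=1.7,interpolation=2))"
```

```text
t 49.13 tcp [ 0.3994 -0.0987  0.2212] xang 1.401 w -0.0002 F [-0.1  0.4 -0.8] q [ 0.7   0.08 -0.63  2.11  0.06  0.96 -0.13]
t [([521.5, 232.8], [501, 223, 40, 20, 328]), ([255.0, 278.6], [249, 269, 13, 19, 181])]
[([294.8, 274.4], np.int32(89))]
s [([102.6, 112.9], [94, 102, 19, 24, 196]), ([344.7, 188.6], [336, 182, 18, 15, 152])]
[([302.7, 2.3], np.int32(60)), ([301.8, 43.7], np.int32(2486)), ([303.7, 167.6], np.int32(151)), ([305.8, 202.2], np.int32(46))]
```

View pics/s18c.png

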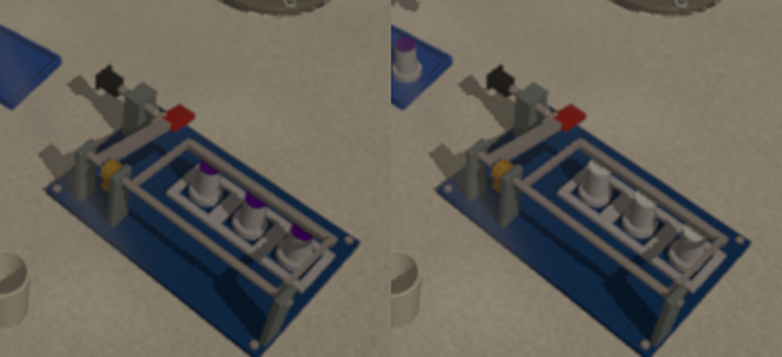

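The lever pad (344.7,188.6) and the knob (303.7,167.6) match their starting latched pixels exactly, and the holders stand upright under the keeper. Last, I'll check the tray and the bystanders and hand in.

```bash
python3 -c "
from h import *
f=grab('scene'); violets(f,.064)
o=cv2.imread('pics/scene0.png').astype(int); d=abs(f['frame'].astype(int)-o).max(2)
print('bottle/beaker diff px',(d[210:320,172:265]>40).sum())
print('hand in',r.hand_in())"
```

```text
violet [210.5 126.4] [206, 124, 11, 6, 55] [[0.4432, -0.3233, 0.064]]
violet [228.4 135.5] [223, 132, 12, 8, 73] [[0.444, -0.2637, 0.064]]
violet [247.9 145.5] [242, 142, 12, 8, 76] [[0.445, -0.2009, 0.064]]
bottle/beaker diff px 40
the job is handed in; nothing more can be done
hand in None
```

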